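# Pack and lock the picnic cutlery box

## Task

Pack the picnic cutlery: lay every table fork and table knife that is on the worktop flat in the white box, lengthwise, then swing the box's steel keeper bar down over them until it clicks home in its catch. Then seat the lid fully on the box and only after that flip all four of its side clips right down; leave the teaspoon, matchbox, garlic and tin where they are.

Things in the scene. Friction and masses are not known exactly. Their poses are not given: they have to be found in the camera images.
- box: open white plastic cutlery box, fixed to the worktop: outside 168 (x) x 232 (y) x 60 mm high, walls and floor 4 mm, inside 160 x 224 mm. Origin: centre of its underside; y along its length, z up. Inside at y = -62 mm the keeper bar's hinge posts stand against the -x wall and its catch against the +x wall (up to 48 mm high, 14 mm from the wall, y = -83 to -46 mm); the rest of the floor is clear.
- keeper (a joint): keeper bar in the box, a 10 mm thick steel rod 142 mm long, hinged at box x = -70, y = -62, z = 34 mm (hinge line along box y). 0 = down, level across the box towards +x, home in the catch; grows as it swings up, 1.57 = upright (it starts so, or leaning a little out), 1.75 = stop. It stays where it is let go. In the last 0.12 rad a sprung ball resists, then snaps over the bar: about 3 to 8 N down on the pad.
- keeper_pad (a point): top face of the thumb pad (20 x 16 mm) on the keeper bar, 112 mm from the hinge and 6 mm off the bar's centre line, on the side that is uppermost when the bar is down.
- lid: loose white lid, 0.28 kg, plate 174 (x) x 238 (y) x 8 mm, with a 7 mm deep rounded lip below that enters the box with 3.5 mm to spare all round. Origin: centre of the lip's underside (plate top at z = 15 mm). Seated, the origin is at box z = 53 mm, lid y along box y, either way round. Grey handle bar 14 (x) x 80 (y) x 12 mm, top at z = 47 mm, feet at y = +-34 mm, gap beneath.
- clip_front (a joint): clip hinged along the lid's -x edge, at the middle of that edge: a flap 50 mm wide, 33 mm long, 3 mm thick. 0 = hanging straight down beside the box wall (locked); 1.57 = sticking straight out; up to 2.2. It stays where it is left (about 0.015 N m of hinge friction).
- clip_front_hinge (a point): middle of that clip's hinge line, fixed to the lid, 91 mm from the lid's centre towards its -x edge, 12 mm above the lid's origin.
- clip_front_edge (a point): middle of that clip's free edge, 33 mm from its hinge line.
- clip_back (a joint): clip hinged along the lid's +x edge, at the middle of that edge: a flap 50 mm wide, 33 mm long, 3 mm thick. 0 = hanging straight down beside the box wall (locked); 1.57 = sticking straight out; up to 2.2. It stays where it is left (about 0.015 N m of hinge friction).
- clip_back_hinge (a point): middle of that clip's hinge line, fixed to the lid, 91 mm from the lid's centre towards its +x edge, 12 mm above the lid's origin.
- clip_back_edge (a point): middle of that clip's free edge, 33 mm from its hinge line.
- clip_left (a joint): clip hinged along the lid's +y edge, at the middle of that edge: a flap 50 mm wide, 33 mm long, 3 mm thick. 0 = hanging straight down beside the box wall (locked); 1.57 = sticking straight out; up to 2.2. It stays where it is left (about 0.015 N m of hinge friction).
- clip_left_hinge (a point): middle of that clip's hinge line, fixed to the lid, 123 mm from the lid's centre towards its +y edge, 12 mm above the lid's origin.
- clip_left_edge (a point): middle of that clip's free edge, 33 mm from its hinge line.
- clip_right (a joint): clip hinged along the lid's -y edge, at the middle of that edge: a flap 50 mm wide, 33 mm long, 3 mm thick. 0 = hanging straight down beside the box wall (locked); 1.57 = sticking straight out; up to 2.2. It stays where it is left (about 0.015 N m of hinge friction).
- clip_right_hinge (a point): middle of that clip's hinge line, fixed to the lid, 123 mm from the lid's centre towards its -y edge, 12 mm above the lid's origin.
- clip_right_edge (a point): middle of that clip's free edge, 33 mm from its hinge line.
- fork_1: dinner fork, steel, 193 mm long, 26 mm wide at the tines, 15 mm high as it lies, 50 g. Origin: centre of its underside; x along its length, z up. Pinch it across its middle (about 20 mm wide there). It may be absent (None).
- fork_2: dinner fork, steel, 193 mm long, 26 mm wide at the tines, 15 mm high as it lies, 50 g. Origin: centre of its underside; x along its length, z up. Pinch it across its middle (about 20 mm wide there). It may be absent (None).
- knife_1: plain steel table knife, 180 mm long overall, 18 mm wide, 60 g; the handle (12 mm high) runs from x = -90 mm to +16 mm, the 3 mm thick blade from there to x = +90 mm. Origin: middle of its length, at its underside; x towards the blade's tip, z up. Best pinched across the handle at about x = -10 to -20 mm. It may be absent (None).
- knife_2: plain steel table knife, 180 mm long overall, 18 mm wide, 60 g; the handle (12 mm high) runs from x = -90 mm to +16 mm, the 3 mm thick blade from there to x = +90 mm. Origin: middle of its length, at its underside; x towards the blade's tip, z up. Best pinched across the handle at about x = -10 to -20 mm. It may be absent (None).
- teaspoon: bystander: teaspoon 130 mm long lying behind the lid, in front of the lemon; not to be packed.
- match_box: bystander: small matchbox 36 x 53 x 16 mm near the front edge.
- garlic: bystander: garlic bulb, 55 mm, behind the right end of the box.
- tin_small: bystander: upright food tin, 58 mm across, 72 mm high, behind the box.

How it is judged (in metres and radians):
On the way, in this order (a step that is already met when the one before it is completed fails the run):
1. all forks and knives lie flat and lengthwise in the box (x of fork_1 in the frame of box between -0.08 and 0.08 m and y of fork_1 in the frame of box between -0.03 and 0.03 m and z of each of fork_1, fork_2, knife_1, knife_2 in the frame of box below 0.03 m and angle between the x axis of each of fork_1, fork_2, knife_1, knife_2 and the y axis of box, either way round below 0.35 rad and x of fork_2 in the frame of box between -0.08 and 0.08 m and y of fork_2 in the frame of box between -0.03 and 0.03 m and x of knife_1 in the frame of box between -0.08 and 0.08 m and y of knife_1 in the frame of box between -0.03 and 0.03 m and x of knife_2 in the frame of box between -0.08 and 0.08 m and y of knife_2 in the frame of box between -0.03 and 0.03 m), for 0.2 s.
2. the keeper bar is down in its catch (all of step 1 and value of joint keeper below 0.04 rad), for 0.2 s.
3. the lid is seated on the box, its clips still up (horizontal distance between lid and box below 0.007 m and angle between the y axis of lid and the y axis of box, either way round below 0.06 rad and angle between lid's own z axis and vertical below 0.03 rad and z of lid in the frame of box between 0.049 and 0.0565 m and value of joint keeper below 0.04 rad and value of joint each of clip_front, clip_back, clip_left, clip_right above 0.5 rad), for 0.2 s.
4. all four clips are flipped down on the seated lid (value of joint each of clip_front, clip_back, clip_left, clip_right below 0.15 rad and horizontal distance between lid and box below 0.007 m and angle between the y axis of lid and the y axis of box, either way round below 0.06 rad and angle between lid's own z axis and vertical below 0.03 rad and z of lid in the frame of box between 0.049 and 0.0565 m), for 0.2 s.
At the end, for the whole second after the job is handed in: Forks and knives lie flat in the box, lengthwise within 20 degrees; keeper bar below 0.04 rad; lid level (0.03 rad), within 7 mm and 0.06 rad of the box (either way round), origin 49 to 56.5 mm above the box's underside; all four clips below 0.15 rad; all at rest (all of step 2 and all of step 4 and linear speed of each of fork_1, fork_2, knife_1, knife_2, lid below 0.02 m/s); the robot touches nothing.
It fails at once if a bystander (teaspoon, matchbox, garlic, tin) is shifted by more than 4 cm (distance of any of teaspoon, match_box, garlic, tin_small from where it was at the start of the episode above 0.04 m).
Of fork_1, fork_2, knife_1, knife_2 only 2 to 3 are there at a start; the rules pass over those that are not, and their reading is None.
At some moment in a run one of fork_1, fork_2, knife_1, knife_2 may be knocked a few centimetres aside while the robot is not near it.
Once in a run the grip may slacken for a moment while it holds something.
It also fails if it takes over 210 s, if anything falls off the work surface, if the arm or the gripper's body presses on something with over 40 N, if the wrist force passes 120 N, or if a joint passes its speed limit or range.

## Robot

A 6-joint arm with a two-finger parallel gripper is mounted at the origin on a cart in front of the work surface, level with it; the furniture and walls round the work are solid. World frame = base frame: x ahead of the robot, y to its left, z up, the work surface at z = 0. Lengths are in mm, angles in rad, forces in N, time in s.
With the tool pointing down it reaches from about 350 to 875 mm from the base axis. Payload 4.2 kg.
Tool frame: the origin (TCP) lies midway between the tips of the shut fingers; the grasp point (between the pads) lies 19 mm behind it (tcp_to_grasp is the distance from the TCP to the grasp point, in mm); z points along the fingers, y is the line along which they close (so a half turn about z gives the same grasp; the last joint's range is limited). The gripper opens to 85 mm and grips with 20 to 120 N. Pads are 22 mm wide; open, the fingers measure 114 mm over their backs; the gripper's body (76 mm by 85 mm) begins 54 mm behind the grasp point. The pads swing forward as they close: fully open they stand 13 mm farther back than shut.
Start: joints at [1.478, 0.385, 0.008, 0, -1.194, -0.259], TCP at [215.335, 586.711, 231.312] pointing down, gripper open.
Joint ranges: [-3.14, 3.14], [-1.21, 2.06], [-1.07, 1.41], [-3.16, 2.05], [-2.99, -0.16], [-3.1, 3.1]. Speed limits (rad/s): [2.79, 2.79, 3.14, 3.14, 3.14, 3.14].

## Interface

Orientations are given as a unit quaternion [x, y, z, w].
In Python, from bench import read_state, get_image, job_done, tcp_to_grasp gives the robot as it stands.
- The arm moves only by the tool jog_arm, never from a script. Its argument "plan" is a list of rows, each a list of 3 entries, a list of its own where there are three numbers: the finger opening in mm, from 0 to 85.4, then the shift along the tool's x, y, z as a fraction of full scale, then the turn, a rotation vector about the tool's x, y, z as a fraction of full scale. A call has 1 to 10 rows; each row is the pose to reach, as a shift and turn from the pose commanded when the call began, along the tool's axes at that moment; what a row does not reach only later rows make up. Full scale, the value 1, is 0.1 m for a shift and 60 degrees for a turn. A row lasts 1/8 s, in which the tool goes at most 62.5 mm and 10.7 degrees, less where a joint would pass 70% of its speed; a pose out of reach is approached as far as the arm can. A call with a number of a shift or a turn outside -1 to 1 is refused whole. A call with a gripper value outside its range is refused whole. The fingers move at their own pace and stop on an object; the grip force is fixed at half the most. Time passes only in rows, so rows that repeat a pose let the fingers close. It gives the time, the measured TCP pose, the force, the opening and the grip force at its end, in the units of the state.
- read_state(): the state, without advancing time (a new reading comes with each control period).
- get_image(name): name is "scene" or "top" or "wrist"; returns a dict with "img" (400x640x3 uint8, red, green, blue), "range_z" (400x640 float32, mm along the optical axis (not along the pixel's ray), 0 where there is no reading), "intrinsics" (3x3 intrinsics, pixels), "extrinsics" (4x4, takes a point from camera to world coordinates); the wrist camera has in their place "tool_from_camera" (4x4, takes a point from camera to tool coordinates, whose origin is the TCP and whose axes are the flange's). Camera axes: x right, y down, z forward; pixel columns grow to the right and rows downward; lengths in mm; the calibration is good to about 2 mm. A picture is of the moment at which its call begins: read the wrist's pose just before it.
- job_done(): hands the job in; it is judged then, once.
The state is a dict: "clock": time; "joints": joint angles; "joint_vel": joint speeds; "joint_efforts": joint torques, N m; "position": TCP position; "ee_rot": TCP orientation; "contact_force": force on the tool from outside, world axes, zero at the start; "wrist_torque": the same for the moment, N m; "gripper_width": finger opening in mm; "grasp_force": force on a finger pad.
Only numpy, scipy, OpenCV 4.12 (cv2) and the standard library are available. Lean on these libraries where they do the work, as an engineer would, in place of code of your own. Each camera call takes 0.05 s, during which the arm holds its last target. There are 200 camera calls.

## Working session

There is one attempt and no reset: what is moved stays moved. The work goes in short steps, Python scripts to look and compute and a tool call to move; the robot and the scene stay as the last step left them, time stands still between calls to the robot, and variables do not carry over. Pictures are saved under pics/ and viewed, at most 14 in all, crops included, and the job is handed in when it is done.

Besides the shell and the picture viewer there is one more tool, called after "Emit:" as name(argument=value, ...), one argument or row to a line, values as JSON. jog_arm: Moves the arm, as the interface text tells. Its arguments: {"type":"object","properties":{"plan":{"type":"array"}},"required":["plan"]}

```bash
mkdir -p pics
cat > h.py <<'E'
import numpy as np, cv2
from bench import *
from scipy.spatial.transform import Rotation as R
def cloud(d, st=None):
    K=np.array(d["intrinsics"]);z=d["range_z"].astype(float)
    v,u=np.mgrid[:z.shape[0],:z.shape[1]]
    P=np.stack([(u-K[0,2])*z/K[0,0],(v-K[1,2])*z/K[1,1],z,np.ones_like(z)],-1)
    if "extrinsics" in d: T=np.array(d["extrinsics"])
    else:
        T=np.eye(4);T[:3,:3]=R.from_quat(st["ee_rot"]).as_matrix();T[:3,3]=st["position"]
        T=T@np.array(d["tool_from_camera"])
    W=(P@T.T)[...,:3];W[z==0]=np.nan
    return W
def save(n,img): cv2.imwrite(f"pics/{n}.png",img[...,::-1])
E
python3 - <<'E'
from h import *
s=read_state();print(s,tcp_to_grasp)
for n in ["scene","top"]:
    d=get_image(n);save(n+"0",d["img"]);np.savez(n+"0.npz",**d)
    print(n,np.array(d["intrinsics"]).tolist(),np.round(d["extrinsics"],3).tolist())
E
```

```text
{'clock': 0.0, 'joints': array([ 1.47759747e+00,  3.85544646e-01,  6.64334645e-03, -5.33122278e-04,
       -1.19400618e+00, -2.58579297e-01]), 'joint_vel': array([-4.00597854e-04,  1.08302445e-03,  5.14135252e-04,  1.16442894e-03,
        6.87602904e-05, -3.38914221e-04]), 'joint_efforts': array([-2.67365440e-04, -3.92283010e+01,  1.88397700e+01,  4.18614015e+00,
       -4.65971432e-03, -2.65374815e-06]), 'position': array([215.13862161, 586.18318994, 230.23057129]), 'ee_rot': array([ 9.84553563e-01, -1.75080284e-01, -1.59725535e-04,  1.07243128e-03]), 'contact_force': array([-0.22042196, -0.15199338,  0.54410113]), 'wrist_torque': array([-0.00318432,  0.04163872,  0.02016872]), 'grasp_force': 0.0, 'gripper_width': 85.32657577094122} 18.700000000000003
scene [[470.959906958279, 0.0, 323.7186343861845], [0.0, 470.959906958279, 198.7648966041249], [0.0, 0.0, 1.0]] [[0.618, -0.471, 0.63, -400.135], [-0.786, -0.392, 0.478, -719.143], [0.022, -0.79, -0.613, 986.257], [0.0, 0.0, 0.0, 1.0]]
top [[441.5148690723667, 0.0, 318.1646289143522], [0.0, 441.5148690723667, 196.03922092412807], [0.0, 0.0, 1.0]] [[-0.425, -0.846, 0.322, 40.164], [-0.905, 0.398, -0.151, 245.62], [-0.0, -0.356, -0.935, 1527.587], [0.0, 0.0, 0.0, 1.0]]
```

View pics/top0.png

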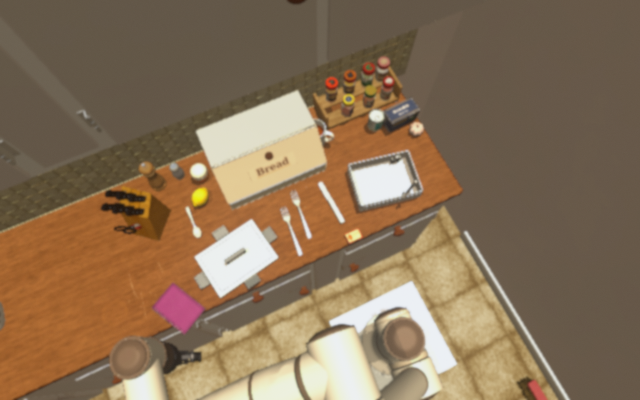

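View pics/scene0.png

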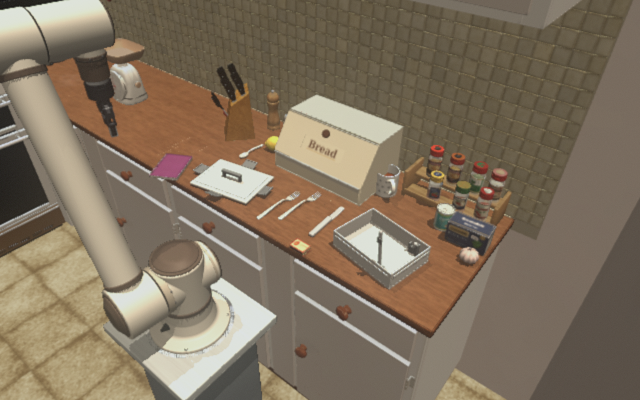

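The top view shows the lid at (236,258), two forks at (290,230) and (301,215), the knife at (331,202), the matchbox at (354,236) and the box at (385,180). The scene view agrees: two forks and one knife.

Run:
```python
from h import *
for n,pts in [("top",{"fork1":(290,230),"fork1a":(284,210),"fork1b":(299,252),"fork2a":(293,194),"fork2b":(309,236),"knife a":(321,184),"knife b":(342,220),"box floor":(380,182),"c1":(349,166),"c2":(415,153),"c3":(421,188),"c4":(355,209),"lidh":(236,256),"lc1":(197,259),"lc2":(248,223),"lc3":(277,255),"lc4":(224,294),"match":(354,236),"garlic":(417,129),"tin":(376,117),"breadfront":(240,200),"breadfr":(325,168)}),
 ("scene",{"hinge?":(379,262),"bartop":(380,237),"catch":(414,246),"bc_l":(336,240),"bc_b":(372,214),"bc_r":(429,247),"bc_f":(390,281),"lidh":(232,174)})]:
    d=dict(np.load(n+"0.npz"));W=cloud(d)
    for k,(u,v) in pts.items(): print(n,k,np.round(W[v,u]))
W=cloud(dict(np.load("top0.npz")))
# box rim / lid top points
for nm,lo,hi,reg in [("rim",52,68,(345,425,145,215)),("lid",8,20,(195,280,220,297))]:
    u0,u1,v0,v1=reg;Q=W[v0:v1,u0:u1].reshape(-1,3);Q=Q[(Q[:,2]>lo)&(Q[:,2]<hi)]
    r=cv2.minAreaRect(Q[:,:2].astype(np.float32));print(nm,len(Q),r,np.median(Q[:,2]))
```

```text
top fork1 [493. 146.  -3.]
top fork1a [573. 135.  -5.]
top fork1b [403. 150.   5.]
top fork2a [614.  80.   1.]
top fork2b [441.  94.   6.]
top knife a [606. -31.   1.]
top knife b [443. -38.  11.]
top box floor [ 516. -232.   10.]
top c1 [ 605. -144.   58.]
top c2 [ 569. -414.   -1.]
top c3 [ 417. -338.   60.]
top c4 [ 464. -102.   -0.]
top lidh [472. 353.  46.]
top lc1 [530. 482.  13.]
top lc2 [573. 273.  20.]
top lc3 [426. 225.   5.]
top lc4 [378. 441.   9.]
top match [370. -49.  19.]
top garlic [ 640. -453.   41.]
top tin [ 741. -326.   67.]
top breadfront [643. 265.  78.]
top breadfr [649. -68.  24.]
scene hinge? [ 426. -289.   61.]
scene bartop [ 414. -288.  162.]
scene catch [ 572. -320.   32.]
scene bc_l [ 449. -125.   29.]
scene bc_b [ 612. -145.   37.]
scene bc_r [ 566. -368.   62.]
scene bc_f [ 410. -338.   32.]
scene lidh [477. 351.  41.]
rim 347 ((506.95733642578125, -240.79296875), (236.8255615234375, 173.89501953125), 78.93795776367188) 58.02031461549768
lid 3325 ((484.20562744140625, 354.55462646484375), (292.0399169921875, 272.9794616699219), 69.39129638671875) 14.992119448049152
```

Emit:
jog_arm(
  plan=[
    [85, [0.9, 0.79, -0.24], [0, 0, 0]],
    [85, [0.9, 0.79, -0.24], [0, 0, 0]],
    [85, [0.9, 0.79, -0.24], [0, 0, 0]],
  ],
)

```text
clock: 0.48
position: [273.9, 478.9, 256.6]
ee_rot: [0.984, -0.177, 0.0, -0.001]
contact_force: [0.1, 0.5, 0.1]
gripper_width: 84.8
grasp_force: 0.0
```

Emit:
jog_arm(
  plan=[
    [85, [0.9, 0.79, -0.24], [0, 0, 0]],
    [85, [0.9, 0.79, -0.24], [0, 0, 0]],
    [85, [0.9, 0.79, -0.24], [0, 0, 0]],
  ],
)

```text
clock: 0.85
position: [330.9, 374.6, 280.2]
ee_rot: [0.984, -0.177, 0.0, -0.001]
contact_force: [0.6, 0.8, 0.0]
gripper_width: 85.1
grasp_force: 0.0
```

Emit:
jog_arm(
  plan=[
    [85, [0.9, 0.79, -0.24], [0, 0, 0]],
    [85, [0.9, 0.79, -0.24], [0, 0, 0]],
    [85, [0.9, 0.79, -0.24], [0, 0, 0]],
  ],
)

```text
clock: 1.23
position: [388.3, 270.0, 303.8]
ee_rot: [0.984, -0.177, 0.0, -0.001]
contact_force: [-0.2, 0.7, -0.1]
gripper_width: 85.2
grasp_force: 0.0
```

Emit:
jog_arm(
  plan=[
    [85, [0.9, 0.79, -0.24], [0, 0, 0]],
    [85, [0.9, 0.79, -0.24], [0, 0, 0]],
    [85, [0.9, 0.79, -0.24], [0, 0, 0]],
  ],
)

```text
clock: 1.6
position: [445.8, 165.2, 327.3]
ee_rot: [0.984, -0.177, 0.0, -0.0]
contact_force: [-0.6, 0.7, -0.6]
gripper_width: 84.8
grasp_force: 0.0
```

Emit:
jog_arm(
  plan=[
    [85, [0.9, 0.79, -0.24], [0, 0, 0]],
    [85, [0.9, 0.79, -0.24], [0, 0, -0.25]],
    [85, [0.9, 0.79, -0.24], [0, 0, -0.25]],
    [85, [0.9, 0.79, -0.24], [0, 0, -0.25]],
    [85, [0.9, 0.79, -0.24], [0, 0, -0.25]],
  ],
)

```text
clock: 2.22
position: [501.4, 62.4, 350.5]
ee_rot: [0.999, -0.045, -0.001, 0.0]
contact_force: [0.1, 0.0, -0.8]
gripper_width: 85.0
grasp_force: 0.0
```

Run:
```python
from h import *
s=read_state();d=get_image("wrist");save("w1",d["img"]);np.savez("w1.npz",pos=s["position"],q=s["ee_rot"],**d)
print(s["position"],s["ee_rot"],s["joints"],np.round(d["tool_from_camera"],3).tolist(),d["intrinsics"])
```

```text
[501.41250303  62.42182089 350.52993895] [ 9.99004835e-01 -4.45970639e-02 -6.55990348e-04  1.03109860e-04] [ 4.45367073e-01  1.14309933e-01 -6.08712365e-02 -4.42141791e-04
 -1.39686984e+00  1.03628230e+00] [[-0.0, -0.966, -0.259, 66.455], [1.0, 0.0, -0.002, 0.037], [0.002, -0.259, 0.966, -142.821], [0.0, 0.0, 0.0, 1.0]] [[281.57189955   0.         318.67007457]
 [  0.         281.57189955 195.83367562]
 [  0.           0.           1.        ]]
```

View pics/w1.png

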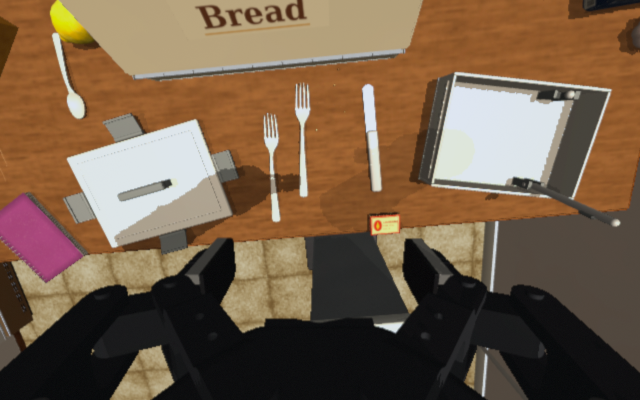

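The wrist view shows forks at (272,168) and (303,140), tines away from the robot. The knife is at (372,140) with its tip away, the lid is centred at (150,185) with all clips out, and the box is at (515,135) with the keeper bar upright and its tip at (615,222).

```bash
cat >> h.py <<'E'
def axis(W,m):
    Q=W[m];Q=Q[np.isfinite(Q).all(1)];c=Q[:,:2].mean(0);w,V=np.linalg.eigh(np.cov((Q[:,:2]-c).T));a=V[:,1]*np.sign(V[0,1])
    t=(Q[:,:2]-c)@a;n=(Q[:,:2]-c)@np.array([-a[1],a[0]])
    mid=c+a*(t.max()+t.min())/2
    return mid,np.degrees(np.arctan2(a[1],a[0])),np.ptp(t),np.ptp(n),len(Q),c
def isect(d,T,z):
    K=np.array(d["intrinsics"]);v,u=np.mgrid[:400,:640]
    r=np.stack([(u-K[0,2])/K[0,0],(v-K[1,2])/K[1,1],np.ones(u.shape)],-1)@T[:3,:3].T
    return T[:3,3]+r*((z-T[2,3])/r[...,2])[...,None]
def Tw(d,s):
    T=np.eye(4);T[:3,:3]=R.from_quat(s["ee_rot"]).as_matrix();T[:3,3]=s["position"];return T@np.array(d["tool_from_camera"])
E
python3 - <<'E'
from h import *
d=dict(np.load("w1.npz"));s=dict(position=d["pos"],ee_rot=d["q"]);W=cloud(d,s)
hsv=cv2.cvtColor(d["img"],cv2.COLOR_RGB2HSV);m=(hsv[...,1]<70)&(hsv[...,2]>110)
P=isect(d,Tw(d,s),8.)
for n,(u0,u1,v0,v1) in {"forkA":(258,287,105,225),"forkB":(291,316,75,200),"knife":(355,390,75,200)}.items():
    k=np.zeros_like(m);k[v0:v1,u0:u1]=m[v0:v1,u0:u1]
    nl,lab,st,_=cv2.connectedComponentsWithStats(k.astype(np.uint8));k=lab==1+np.argmax(st[1:,4])
    print(n,axis(P,k),"z",np.nanmedian(W[k][:,2]))
print("floor z",np.nanmedian(W[150:200,330:350,2]))
# lid top
k=(abs(W[...,2]-15)<6);k[:, :60]=0;k[:,245:]=0;k[:100]=0;k[255:]=0
k&=(hsv[...,1]<60)
k=cv2.morphologyEx(k.astype(np.uint8),cv2.MORPH_OPEN,np.ones((25,25)))>0
print("lid",cv2.minAreaRect(W[k][:,:2].astype(np.float32)),k.sum())
h=(W[...,2]>38)&(W[...,2]<55);h[:,:60]=0;h[:,245:]=0;h[:120]=0;h[255:]=0
print("handle",axis(W,h))
b=(W[...,2]>52)&(W[...,2]<66);b[:,:410]=0;b[:,620:]=0;b[:60]=0;b[210:]=0
Q=W[b][:,:2].astype(np.float32);print("rim",len(Q),cv2.minAreaRect(Q),np.median(W[b][:,2]))
np.save("rim.npy",W[b])
for u,v in [(615,222),(565,203),(520,184),(557,95),(575,95)]: print(u,v,W[v,u].round())
E
```

```text
forkA (array([491.94302701, 144.98989004]), np.float64(-4.404916399917304), np.float64(189.7008175655808), np.float64(24.339863556890627), 757, array([501.19523989, 144.27717245])) z 4.245746417363307
forkB (array([533.91062391,  88.19359502]), np.float64(-5.299648594994882), np.float64(188.58602517647472), np.float64(24.84527489379469), 865, array([544.63618356,  87.19868128])) z 3.99892431406397
knife (array([527.38905785, -29.85450901]), np.float64(3.2588430594980204), np.float64(180.08762690709295), np.float64(20.11869060457113), 1166, array([533.77778083, -29.4907418 ])) z 8.919280259612776
floor z -0.11135049326503577
lid ((488.35223388671875, 364.259765625), (241.9458465576172, 143.2506103515625), 80.16326904296875) 3679
handle (array([482.64382198, 358.42387953]), np.float64(-79.51088434803334), np.float64(78.7612952482095), np.float64(13.948360646236125), 421, array([483.0066197 , 356.46432078]))
rim 2197 ((513.4478149414062, -239.2195587158203), (234.6022491455078, 168.20333862304688), 79.07696533203125) 58.430968518977465
615 222 [ 420. -282.  178.]
565 203 [ 423. -282.  108.]
520 184 [ 433. -274.   26.]
557 95 [ 572. -315.   29.]
575 95 [ 570. -326.   48.]
```

```bash
cat >> h.py <<'E'
def delta(x,y,z,yaw,st=None):
    s=st or read_state();A=R.from_quat(s["ee_rot"]);B=R.from_euler("z",yaw,degrees=True)*R.from_euler("x",180,degrees=True)
    t=A.inv().apply(np.array([x,y,z])-s["position"])/100;r=(A.inv()*B).as_rotvec(degrees=True)/60
    print("shift",t.round(3),"turn",r.round(3),"j",s["joints"].round(2),"t",s["clock"])
E
python3 -c "
from h import *
delta(512,-31,40,3.3)"
```

```text
shift [0.192 0.92  3.108] turn [ 0.     0.001 -0.14 ] j [ 0.45  0.11 -0.06 -0.   -1.4   1.04] t 2.275
```

Emit:
jog_arm(
  plan=[
    [45, [0.19, 0.92, 0.7], [0, 0, -0.14]],
    [45, [0.19, 0.92, 0.7], [0, 0, -0.14]],
    [45, [0.19, 0.92, 0.7], [0, 0, -0.14]],
  ],
)

```text
clock: 2.65
position: [510.6, -33.7, 278.2]
ee_rot: [1.0, 0.027, -0.003, 0.0]
contact_force: [0.9, 0.6, -0.0]
gripper_width: 45.0
grasp_force: 0.0
```

Emit:
jog_arm(
  plan=[
    [45, [0, 0, 0.6], [0, 0, 0]],
    [45, [0, 0, 1], [0, 0, 0]],
  ],
)

```text
clock: 2.9
position: [512.1, -31.2, 180.3]
ee_rot: [1.0, 0.029, 0.0, -0.0]
contact_force: [0.2, -0.9, -0.5]
gripper_width: 44.9
grasp_force: 0.0
```

Emit:
jog_arm(
  plan=[
    [45, [0, 0, 0.6], [0, 0, 0]],
    [45, [0, 0, 1], [0, 0, 0]],
    [45, [0, 0, 1], [0, 0, 0]],
  ],
)

```text
clock: 3.28
position: [510.9, -31.6, 79.4]
ee_rot: [1.0, 0.029, -0.003, 0.001]
contact_force: [-0.2, 0.6, 1.1]
gripper_width: 45.0
grasp_force: 0.0
```

Emit:
jog_arm(
  plan=[
    [45, [0, 0, 0.4], [0, 0, 0]],
    [45, [0, 0, 0.4], [0, 0, 0]],
    [45, [0, 0, 0.4], [0, 0, 0]],
  ],
)

```text
clock: 3.65
position: [514.3, -31.8, 43.7]
ee_rot: [1.0, 0.029, 0.002, -0.0]
contact_force: [0.4, -0.1, 0.5]
gripper_width: 45.1
grasp_force: 0.0
```

Run:
```python
from h import *
s=read_state();delta(512,-31,3,3.3,s);print(s["position"],s["gripper_width"])
d=get_image("wrist");save("w2",d["img"])
```

```text
shift [-0.024 -0.009  0.407] turn [-0.    -0.004  0.   ] j [ 0.25  0.42 -0.49  0.   -0.65  1.37] t 3.65
[514.26221308 -31.79255926  43.69181059] 45.08126057969016
```

View pics/w2.png

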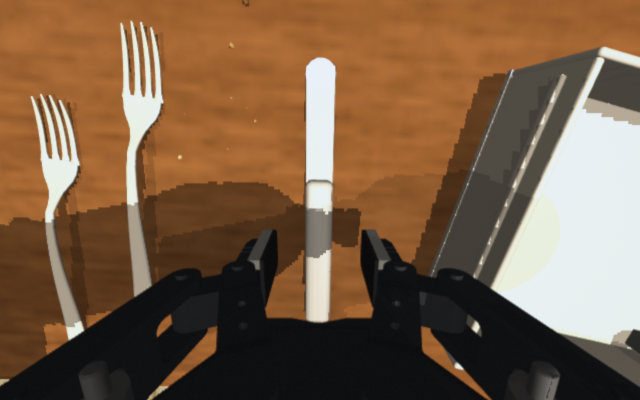

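The knife at (318,190) is centred between the fingers. Descend, close, lift.

Emit:
jog_arm(
  plan=[
    [45, [-0.01, 0, 0.3], [0, 0, 0]],
    [45, [-0.01, 0, 0.39], [0, 0, 0]],
    [45, [-0.01, 0, 0.39], [0, 0, 0]],
    [0, [-0.01, 0, 0.39], [0, 0, 0]],
    [0, [-0.01, 0, 0.39], [0, 0, 0]],
    [0, [-0.01, 0, 0.39], [0, 0, 0]],
    [0, [-0.01, 0, 0.39], [0, 0, 0]],
    [0, [-0.01, 0, 0.39], [0, 0, 0]],
    [0, [-0.01, 0, 0.0], [0, 0, 0]],
    [0, [-0.01, 0, -0.6], [0, 0, 0]],
  ],
)

```text
clock: 4.95
position: [509.9, -32.8, 101.0]
ee_rot: [1.0, 0.028, -0.002, 0.0]
contact_force: [1.0, 0.7, -0.9]
gripper_width: 16.0
grasp_force: 58.8
```

Emit:
jog_arm(
  plan=[
    [0, [0, 0, -1], [0, 0, 0.2]],
    [0, [0, 0, -1], [0, 0, 0.35]],
    [0, [0, 0, -1], [0, 0, 0.5]],
    [0, [0, 0, -1], [0, 0, 0.7]],
    [0, [0, 0, -1], [0, 0, 0.87]],
    [0, [0, 0, -1], [0, 0, 0.87]],
    [0, [0, 0, -1], [0, 0, 0.87]],
  ],
)

```text
clock: 5.82
position: [511.2, -32.6, 201.3]
ee_rot: [0.911, -0.413, -0.0, -0.0]
contact_force: [-0.0, 0.2, -1.0]
gripper_width: 16.0
grasp_force: 58.8
```

Emit:
jog_arm(
  plan=[
    [0, [0, 0, 0], [0, 0, 0.2]],
    [0, [0, 0, 0], [0, 0, 0.35]],
    [0, [0, 0, 0], [0, 0, 0.5]],
    [0, [0, 0, 0], [0, 0, 0.7]],
    [0, [0, 0, 0], [0, 0, 0.87]],
    [0, [0, 0, 0], [0, 0, 0.87]],
    [0, [0, 0, 0], [0, 0, 0.87]],
  ],
)

```text
clock: 6.7
position: [511.3, -32.6, 201.3]
ee_rot: [-0.636, 0.771, 0.0, -0.0]
contact_force: [-0.1, -0.5, -0.3]
gripper_width: 16.0
grasp_force: 58.8
```

```bash
cat >> h.py <<'E'
def rect_resid(p,Q,hx,hy):
    c,s=np.cos(p[2]),np.sin(p[2]);dx=Q[:,0]-p[0];dy=Q[:,1]-p[1];X=c*dx+s*dy;Y=-s*dx+c*dy
    ox=np.abs(X)-hx;oy=np.abs(Y)-hy
    return np.where((ox<0)&(oy<0),np.maximum(ox,oy),np.hypot(np.maximum(ox,0),np.maximum(oy,0)))
E
python3 - <<'E'
from h import *
from scipy.optimize import least_squares
Q=np.load("rim.npy");Q=Q[abs(Q[:,2]-60)<4]
f=least_squares(rect_resid,[511,-240,-.19],args=(Q,82,114),loss="soft_l1",f_scale=3,x_scale=[1,1,.01])
print(f.x,np.degrees(f.x[2]),len(Q),np.median(abs(f.fun)))
s=read_state();d=get_image("wrist");save("w3",d["img"]);np.savez("w3.npz",pos=s["position"],q=s["ee_rot"],**d)
W=cloud(d,s);b=abs(W[...,2]-60)<4;b&=(abs(W[...,0]-511)<140)&(abs(W[...,1]+240)<150);Q=W[b]
f=least_squares(rect_resid,f.x,args=(Q,82,114),loss="soft_l1",f_scale=3,x_scale=[1,1,.01]);print(f.x,np.degrees(f.x[2]),len(Q),np.median(abs(f.fun)))
print(s["position"],s["joints"].round(2),s["gripper_width"],s["grasp_force"])
E
```

```text
[ 5.13650586e+02 -2.38032206e+02 -1.88500298e-01] -10.800271536698475 1666 1.068850456770484
[ 5.12663582e+02 -2.39560947e+02 -1.90859104e-01] -10.93542114696402 1617 1.014092944381801
[511.2993279  -32.55337296 201.30988137] [ 0.25  0.22 -0.31 -0.   -1.04 -0.45] 15.98534136785532 58.80844473838806
```

View pics/w3.png

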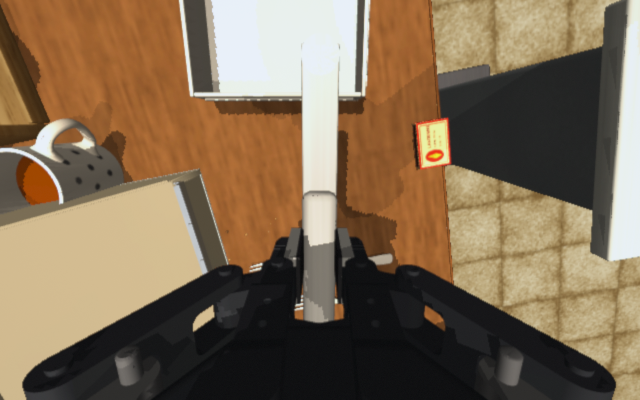

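The knife is held at (320,190) and pointing at the box. The box fit gives centre (513,-239.3), yaw -10.9°.

```bash
cat >> h.py <<'E'
BOX=np.array([513.,-239.3]);BY=-10.9
def bp(x,y):
    r=R.from_euler("z",BY,degrees=True).apply([x,y,0]);return BOX+r[:2]
E
python3 -c "
from h import *
p=bp(45,20);print(p);delta(*p,9,BY-90)"
```

```text
[ 560.97005093 -228.17012068]
shift [ 1.826 -0.861  1.923] turn [ 0.     0.    -0.002] j [ 0.25  0.22 -0.31 -0.   -1.04 -0.45] t 6.75
```

Emit:
jog_arm(
  plan=[
    [0, [0.5, -0.2, 0], [0, 0, 0]],
    [0, [0.91, -0.43, 0], [0, 0, 0]],
    [0, [0.91, -0.43, 0], [0, 0, 0]],
  ],
)

```text
clock: 7.12
position: [536.4, -132.5, 200.8]
ee_rot: [-0.634, 0.773, -0.0, -0.0]
contact_force: [-0.1, 0.4, -0.8]
gripper_width: 16.0
grasp_force: 58.9
```

Emit:
jog_arm(
  plan=[
    [0, [0.5, -0.2, 0], [0, 0, 0]],
    [0, [0.91, -0.43, 0.2], [0, 0, 0]],
    [0, [0.91, -0.43, 0.7], [0, 0, 0]],
    [0, [0.91, -0.43, 0.92], [0, 0, 0]],
    [0, [0.91, -0.43, 0.92], [0, 0, 0]],
  ],
)

```text
clock: 7.75
position: [559.1, -227.1, 107.2]
ee_rot: [-0.636, 0.772, 0.002, -0.002]
contact_force: [-0.2, 0.3, -0.2]
gripper_width: 15.8
grasp_force: 58.9
```

```bash
python3 -c "
from h import *
p=bp(45,20);print(p);delta(*p,9,BY-90);print(read_state()['gripper_width'])
d=get_image('wrist');save('w4',d['img'])"
```

```text
[ 560.97005093 -228.17012068]
shift [ 0.007 -0.025  0.982] turn [ 0.005 -0.    -0.003] j [-0.12  0.46 -0.2  -0.   -0.91 -0.08] t 7.75
15.767424911759576
```

View pics/w4.png

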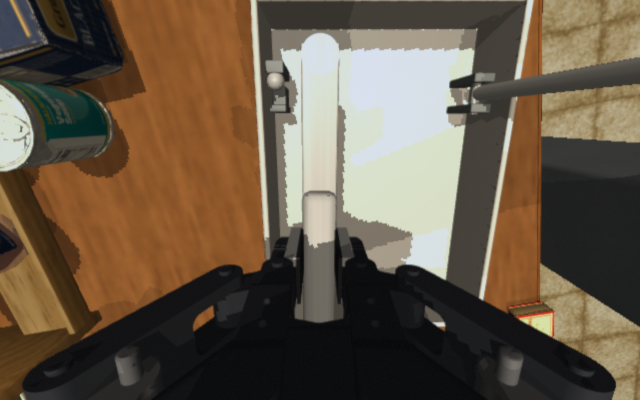

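Emit:
jog_arm(
  plan=[
    [0, [0, 0.04, 0.3], [0, 0, 0]],
    [0, [0, 0.04, 0.6], [0, 0, 0]],
    [0, [0, 0.04, 0.8], [0, 0, 0]],
    [0, [0, 0.04, 0.9], [0, 0, 0]],
    [0, [0, 0.04, 0.96], [0, 0, 0]],
    [0, [0, 0.04, 0.96], [0, 0, 0]],
  ],
)

```text
clock: 8.55
position: [557.8, -227.1, 14.7]
ee_rot: [-0.635, 0.772, -0.001, 0.001]
contact_force: [0.4, 0.4, 1.1]
gripper_width: 15.9
grasp_force: 62.0
```

Emit:
jog_arm(
  plan=[
    [30, [0, 0, 0], [0, 0, 0]],
    [30, [0, 0, 0], [0, 0, 0]],
    [30, [0, 0, 0], [0, 0, 0]],
    [30, [0, 0, -0.4], [0, 0, 0]],
    [45, [0, 0, -0.9], [0, 0, 0]],
    [45, [0, 0, -1], [0, 0, 0]],
  ],
)

```text
clock: 9.3
position: [559.2, -227.6, 118.3]
ee_rot: [-0.635, 0.772, -0.004, 0.003]
contact_force: [0.0, 0.4, -0.7]
gripper_width: 44.9
grasp_force: 0.0
```

Run:
```python
from h import *
d=get_image("scene");W=cloud(d);hsv=cv2.cvtColor(d["img"],cv2.COLOR_RGB2HSV);m=(hsv[...,1]<70)&(hsv[...,2]>120)
P=isect(d,np.array(d["extrinsics"]),8.)
m&=(P[...,0]>390)&(P[...,0]<640)&(P[...,1]>50)&(P[...,1]<200)
n,lab,st,_=cv2.connectedComponentsWithStats(m.astype(np.uint8))
for i in range(1,n):
    if st[i,4]>150: print(st[i],axis(P,lab==i))
s=read_state()
delta(534,88,100,-5.2,s)
```

```text
[256 192  44  27 168] (array([484.75162373, 142.58464025]), np.float64(-4.673906161504295), np.float64(188.4635349880508), np.float64(27.26142335507729), 168, array([487.61170365, 142.35081018]))
shift [-3.047  0.852  0.17 ] turn [-0.006 -0.006 -1.599] j [-0.12  0.45 -0.2   0.   -0.91 -0.08] t 9.35
```

Emit:
jog_arm(
  plan=[
    [45, [-0.3, 0.1, -0.5], [0, 0, 0]],
    [45, [-0.8, 0.25, -0.8], [0, 0, 0]],
    [45, [-1, 0.28, -0.9], [0, 0, 0]],
    [45, [-1, 0.28, -0.9], [0, 0, 0]],
  ],
)

```text
clock: 9.85
position: [548.5, -122.3, 203.2]
ee_rot: [-0.636, 0.772, 0.0, 0.0]
contact_force: [0.1, -0.2, 0.6]
gripper_width: 45.1
grasp_force: 0.0
```

Emit:
jog_arm(
  plan=[
    [45, [-0.5, 0.14, 0], [0, 0, 0]],
    [45, [-1, 0.28, 0], [0, 0, 0]],
    [45, [-1, 0.28, 0], [0, 0, 0]],
  ],
)

```text
clock: 10.22
position: [539.6, -18.4, 201.4]
ee_rot: [-0.636, 0.772, 0.001, -0.001]
contact_force: [-0.2, -1.2, 0.0]
gripper_width: 44.7
grasp_force: 0.0
```

Emit:
jog_arm(
  plan=[
    [45, [-0.5, 0.14, 0], [0, 0, -0.15]],
    [45, [-1, 0.28, 0], [0, 0, -0.3]],
    [45, [-1, 0.28, 0], [0, 0, -0.5]],
    [45, [-1, 0.28, 0], [0, 0, -0.65]],
    [45, [-1, 0.28, 0], [0, 0, -0.8]],
    [45, [-1, 0.28, 0], [0, 0, -0.8]],
  ],
)

```text
clock: 10.98
position: [532.0, 82.2, 201.8]
ee_rot: [0.893, -0.449, -0.001, 0.001]
contact_force: [-0.0, -0.4, 0.6]
gripper_width: 45.2
grasp_force: 0.0
```

Emit:
jog_arm(
  plan=[
    [45, [0, 0, 0], [0, 0, -0.15]],
    [45, [0, 0, 0], [0, 0, -0.3]],
    [45, [0, 0, 0], [0, 0, -0.5]],
    [45, [0, 0, 0], [0, 0, -0.65]],
    [45, [0, 0, 0], [0, 0, -0.8]],
    [45, [0, 0, 0], [0, 0, -0.8]],
    [45, [0, 0, 0], [0, 0, -0.8]],
  ],
)

```text
clock: 11.85
position: [532.1, 83.1, 202.8]
ee_rot: [0.999, -0.047, -0.0, 0.0]
contact_force: [-1.0, 0.3, -0.2]
gripper_width: 44.7
grasp_force: 0.0
```

```bash
cat >> h.py <<'E'
def cut(z=8.):
    s=read_state();d=get_image("wrist");hsv=cv2.cvtColor(d["img"],cv2.COLOR_RGB2HSV);m=(hsv[...,1]<70)&(hsv[...,2]>110)
    P=isect(d,Tw(d,s),z);m&=(P[...,0]>370)&(P[...,0]<650)&(P[...,1]>-120)&(P[...,1]<230);m[235:]=0
    n,lab,st,_=cv2.connectedComponentsWithStats(m.astype(np.uint8))
    for i in range(1,n):
        if st[i,4]>400: print(st[i],axis(P,lab==i))
    return s,d
E
python3 - <<'E'
from h import *
s,d=cut();save("w5",d["img"]);delta(534,88,100,-5.2,s)
E
```

```text
[ 305   93   21  142 1400] (array([543.24156743,  87.2501473 ]), np.float64(-5.444790546651688), np.float64(171.3093710027368), np.float64(23.4621121316272), 1400, array([556.02201181,  86.03195858]))
[261 137  21  94 874] (array([526.73206612, 142.36815726]), np.float64(-5.595492881740197), np.float64(117.03717894480312), np.float64(24.462234370298212), 874, array([539.21090666, 141.14558731]))
shift [ 0.015 -0.051  1.028] turn [ 0.     0.001 -0.003] j [ 0.46  0.26 -0.25 -0.   -1.06  1.02] t 11.85
```

View pics/w5.png

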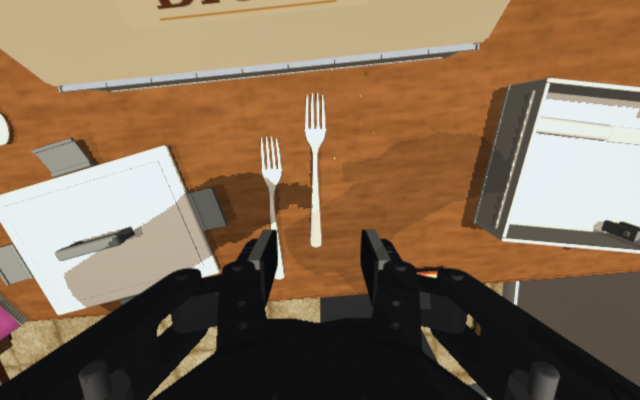

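Both forks are in place: B at (316,170), A at (272,205). Grab fork B.

Emit:
jog_arm(
  plan=[
    [45, [0.01, -0.05, 0.5], [0, 0, 0]],
    [45, [0.01, -0.05, 1], [0, 0, 0]],
    [45, [0.01, -0.05, 1], [0, 0, 0]],
  ],
)

```text
clock: 12.28
position: [531.0, 87.3, 100.0]
ee_rot: [0.999, -0.046, -0.004, 0.002]
contact_force: [0.2, -0.4, 1.1]
gripper_width: 45.1
grasp_force: 0.0
```

Emit:
jog_arm(
  plan=[
    [45, [0, 0, 0.5], [0, 0, 0]],
    [45, [0, 0, 0.8], [0, 0, 0]],
    [45, [0, 0, 0.98], [0, 0, 0]],
    [45, [0, 0, 0.98], [0, 0, 0]],
    [45, [0, 0, 0.98], [0, 0, 0]],
    [0, [0, 0, 0.98], [0, 0, 0]],
    [0, [0, 0, 0.98], [0, 0, 0]],
    [0, [0, 0, 0.98], [0, 0, 0]],
    [0, [0, 0, 0.98], [0, 0, 0]],
    [0, [0, 0, 0.98], [0, 0, 0]],
  ],
)

```text
clock: 13.52
position: [534.4, 88.8, 6.5]
ee_rot: [0.999, -0.045, 0.001, -0.0]
contact_force: [-1.3, -0.0, 5.3]
gripper_width: 12.1
grasp_force: 50.6
```

```bash
python3 -c "
from h import *
s=read_state();print(s['position'],s['gripper_width'],s['grasp_force'],s['contact_force'])"
```

```text
[534.38246774  88.80146876   6.53656974] 12.064257249186909 50.63226673286408 [-1.32733726 -0.02545784  5.28847541]
```

Emit:
jog_arm(
  plan=[
    [0, [0, 0, -0.4], [0, 0, 0]],
    [0, [0, 0, -1], [0, 0, 0]],
    [0, [0, 0, -1], [0, 0, 0.15]],
    [0, [0, 0, -1], [0, 0, 0.3]],
    [0, [0, 0, -1], [0, 0, 0.5]],
    [0, [0, 0, -1], [0, 0, 0.65]],
    [0, [0, 0, -1], [0, 0, 0.8]],
    [0, [0, 0, -1], [0, 0, 0.8]],
    [0, [0, 0, -1], [0, 0, 0.8]],
  ],
)

```text
clock: 14.65
position: [533.5, 88.4, 105.2]
ee_rot: [0.895, -0.446, -0.0, 0.0]
contact_force: [0.4, -0.8, -0.2]
gripper_width: 12.0
grasp_force: 48.6
```

Emit:
jog_arm(
  plan=[
    [0, [0, 0, -0.8], [0, 0, 0.15]],
    [0, [0, 0, -0.9], [0, 0, 0.3]],
    [0, [0, 0, -0.9], [0, 0, 0.5]],
    [0, [0, 0, -0.9], [0, 0, 0.65]],
    [0, [0, 0, -0.9], [0, 0, 0.8]],
    [0, [0, 0, -0.9], [0, 0, 0.8]],
    [0, [0, 0, -0.9], [0, 0, 0.8]],
  ],
)

```text
clock: 15.52
position: [533.6, 88.5, 195.3]
ee_rot: [-0.636, 0.772, 0.0, -0.0]
contact_force: [0.1, -0.3, -0.9]
gripper_width: 12.4
grasp_force: 48.7
```

Run:
```python
from h import *
s=read_state();print(s['position'],s['gripper_width'],s['grasp_force'])
p=bp(2,4);print(p);delta(*p,9,BY-90,s)
d=get_image("wrist");save("w6",d["img"]);W=cloud(d,s)
T=R.from_quat(s["ee_rot"]).inv().apply((W-s["position"]).reshape(-1,3)).reshape(W.shape)
hsv=cv2.cvtColor(d["img"],cv2.COLOR_RGB2HSV);k=(abs(T[...,2]+5)<20)&(abs(T[...,1])<25)&(T[...,0]>25)&(T[...,0]<130)
t=T[k];print(k.sum(),t.max(0),np.polyfit(t[:,0],t[:,1],1),np.polyfit(t[:,0],t[:,2],1))
```

```text
[533.57749896  88.46795912 195.25073103] 12.447552420065598 48.73634692747146
[ 515.7202992  -235.75035604]
shift [ 3.217 -0.443  1.863] turn [ 0.    -0.    -0.002] j [ 0.46  0.27 -0.25 -0.   -1.05 -0.66] t 15.525
3817 [93.77626129 11.58967294  7.56135014] [ 0.00388619 -1.26560127] [0.04086572 1.18612911]
```

Emit:
jog_arm(
  plan=[
    [0, [0.4, -0.06, 0], [0, 0, 0]],
    [0, [1, -0.14, 0], [0, 0, 0]],
    [0, [1, -0.14, 0], [0, 0, 0]],
  ],
)

```text
clock: 15.95
position: [527.3, -15.3, 195.2]
ee_rot: [-0.634, 0.773, 0.0, -0.0]
contact_force: [-0.1, 0.3, 0.5]
gripper_width: 11.8
grasp_force: 48.7
```

Emit:
jog_arm(
  plan=[
    [0, [0.5, -0.07, 0], [0, 0, 0]],
    [0, [1, -0.14, 0], [0, 0, 0]],
    [0, [1, -0.14, 0], [0, 0, 0]],
  ],
)

```text
clock: 16.32
position: [522.2, -115.2, 195.2]
ee_rot: [-0.634, 0.773, 0.0, -0.0]
contact_force: [-0.1, 0.3, -0.1]
gripper_width: 12.1
grasp_force: 48.7
```

Emit:
jog_arm(
  plan=[
    [0, [0.5, -0.07, 0], [0, 0, 0]],
    [0, [1, -0.14, 0], [0, 0, 0]],
    [0, [1.0, -0.14, 0.1], [0, 0, 0]],
    [0, [1.0, -0.14, 0.3], [0, 0, 0]],
    [0, [1, -0.14, 0.3], [0, 0, 0]],
  ],
)

```text
clock: 16.95
position: [515.9, -212.5, 163.6]
ee_rot: [-0.636, 0.772, 0.002, -0.001]
contact_force: [-0.9, -0.4, -0.5]
gripper_width: 12.1
grasp_force: 48.7
```

Run:
```python
from h import *
s=read_state();print(s['gripper_width'],s['grasp_force'],s["position"])
delta(*bp(2,4),9,BY-90,s)
```

```text
12.133012044467687 48.72565895318985 [ 515.93125645 -212.53044337  163.59494852]
shift [ 0.229 -0.049  1.546] turn [ 0.004  0.    -0.003] j [-0.1   0.33 -0.25 -0.   -0.99 -0.09] t 16.95
```

Emit:
jog_arm(
  plan=[
    [0, [0.22, -0.05, 0.2], [0, 0, 0]],
    [0, [0.22, -0.05, 0.5], [0, 0, 0]],
    [0, [0.22, -0.05, 0.8], [0, 0, 0]],
    [0, [0.22, -0.05, 0.8], [0, 0, 0]],
  ],
)

```text
clock: 17.45
position: [516.5, -235.4, 83.9]
ee_rot: [-0.636, 0.772, 0.002, -0.001]
contact_force: [-0.0, 0.3, -0.4]
gripper_width: 12.1
grasp_force: 48.7
```

Emit:
jog_arm(
  plan=[
    [0, [0, 0, 0.3], [0, 0, 0]],
    [0, [0, 0, 0.5], [0, 0, 0]],
    [0, [0, 0, 0.65], [0, 0, 0]],
    [0, [0, 0, 0.71], [0, 0, 0]],
    [0, [0, 0, 0.71], [0, 0, 0]],
    [0, [0, 0, 0.71], [0, 0, 0]],
    [26, [0, 0, 0.71], [0, 0, 0]],
    [26, [0, 0, 0.71], [0, 0, 0]],
    [26, [0, 0, 0.71], [0, 0, 0]],
  ],
)

```text
clock: 18.58
position: [517.6, -236.6, 14.5]
ee_rot: [-0.635, 0.772, -0.0, 0.0]
contact_force: [0.4, -0.4, -0.6]
gripper_width: 26.1
grasp_force: 0.0
```

Emit:
jog_arm(
  plan=[
    [26, [0, 0, -0.4], [0, 0, 0]],
    [45, [0, 0, -0.9], [0, 0, 0]],
    [45, [0, 0, -1], [0, 0, 0]],
    [45, [0, 0, -1], [0, 0, 0]],
  ],
)

```text
clock: 19.08
position: [517.5, -236.4, 114.8]
ee_rot: [-0.635, 0.773, -0.0, 0.001]
contact_force: [0.7, 0.0, -0.3]
gripper_width: 45.0
grasp_force: 0.0
```

Run:
```python
from h import *
s=read_state();print(s["position"])
d=get_image("wrist");save("w7",d["img"])
delta(492,145,203,-4.8,s)
```

```text
[ 517.48569831 -236.42078931  114.79763734]
shift [-3.693  0.988 -0.882] turn [-1.000e-03 -1.000e-03 -1.606e+00] j [-0.14  0.4  -0.29 -0.   -0.88 -0.05] t 19.075
```

View pics/w7.png

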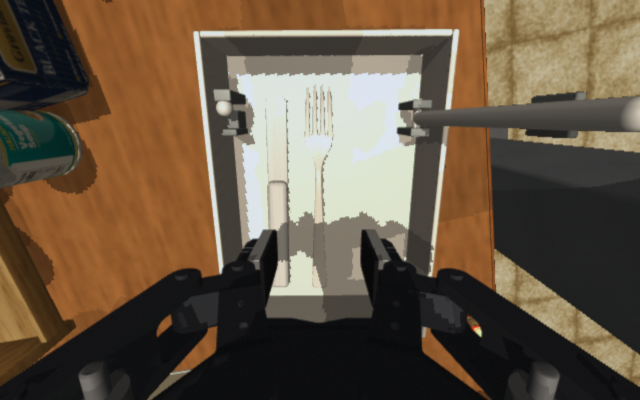

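The knife (278,190) and fork (318,185) lie lengthwise in the box. Now fork A.

Emit:
jog_arm(
  plan=[
    [45, [-0.3, 0.1, -0.5], [0, 0, 0]],
    [45, [-0.8, 0.2, -0.8], [0, 0, 0]],
    [45, [-0.95, 0.25, -0.88], [0, 0, 0]],
    [45, [-0.95, 0.25, -0.88], [0, 0, 0]],
  ],
)

```text
clock: 19.62
position: [510.7, -137.6, 201.2]
ee_rot: [-0.636, 0.772, 0.001, -0.001]
contact_force: [-0.1, -0.1, 0.4]
gripper_width: 45.1
grasp_force: 0.0
```

Emit:
jog_arm(
  plan=[
    [45, [-0.5, 0.12, 0], [0, 0, 0]],
    [45, [-0.95, 0.25, 0], [0, 0, 0]],
    [45, [-0.95, 0.25, 0], [0, 0, 0]],
  ],
)

```text
clock: 20.0
position: [504.2, -39.3, 200.2]
ee_rot: [-0.636, 0.772, 0.001, -0.002]
contact_force: [-0.0, 0.5, -0.7]
gripper_width: 45.2
grasp_force: 0.0
```

Emit:
jog_arm(
  plan=[
    [45, [-0.5, 0.12, 0], [0, 0, 0]],
    [45, [-0.95, 0.25, 0], [0, 0, 0]],
    [45, [-0.95, 0.25, 0], [0, 0, 0]],
  ],
)

```text
clock: 20.38
position: [498.7, 58.3, 200.7]
ee_rot: [-0.636, 0.772, 0.0, -0.001]
contact_force: [-0.4, 0.1, 0.0]
gripper_width: 44.9
grasp_force: 0.0
```

Emit:
jog_arm(
  plan=[
    [45, [-0.4, 0.12, 0], [0, 0, -0.15]],
    [45, [-0.84, 0.24, 0], [0, 0, -0.3]],
    [45, [-0.84, 0.24, 0], [0, 0, -0.5]],
    [45, [-0.84, 0.24, 0], [0, 0, -0.65]],
    [45, [-0.84, 0.24, 0], [0, 0, -0.8]],
    [45, [-0.84, 0.24, 0], [0, 0, -0.8]],
  ],
)

```text
clock: 21.12
position: [491.8, 142.9, 201.1]
ee_rot: [0.893, -0.449, -0.001, 0.001]
contact_force: [-0.8, -0.8, -0.8]
gripper_width: 45.1
grasp_force: 0.0
```

Emit:
jog_arm(
  plan=[
    [45, [0, 0, 0], [0, 0, -0.15]],
    [45, [0, 0, 0], [0, 0, -0.3]],
    [45, [0, 0, 0], [0, 0, -0.5]],
    [45, [0, 0, 0], [0, 0, -0.65]],
    [45, [0, 0, 0], [0, 0, -0.8]],
    [45, [0, 0, 0], [0, 0, -0.8]],
    [45, [0, 0, 0], [0, 0, -0.8]],
  ],
)

```text
clock: 22.0
position: [491.8, 144.1, 202.0]
ee_rot: [0.999, -0.047, -0.0, 0.0]
contact_force: [-0.8, -0.3, -0.4]
gripper_width: 45.0
grasp_force: 0.0
```

```bash
sed -i 's/m\[235:\]=0/m[285:]=0/' h.py
python3 - <<'E'
from h import *
s,d=cut();save("w8",d["img"]);delta(492,145,100,-4.8,s)
E
```

```text
[ 307   95   22  154 1513] (array([491.84902846, 145.1256713 ]), np.float64(-4.250880011877877), np.float64(188.49479563608816), np.float64(24.654888197047853), 1513, array([503.03314896, 144.29437485]))
shift [ 0.002 -0.01   1.02 ] turn [ 0.     0.001 -0.01 ] j [ 0.6   0.22 -0.31  0.   -1.04  0.87] t 22.0
```

Emit:
jog_arm(
  plan=[
    [45, [0, -0.01, 0.5], [0, 0, 0]],
    [45, [0, -0.01, 1], [0, 0, 0]],
    [45, [0, -0.01, 1], [0, 0, 0]],
  ],
)

```text
clock: 22.42
position: [489.4, 144.0, 99.2]
ee_rot: [0.999, -0.046, -0.004, 0.003]
contact_force: [-0.1, 0.8, 1.6]
gripper_width: 44.9
grasp_force: 0.0
```

Emit:
jog_arm(
  plan=[
    [45, [0, 0, 0.5], [0, 0, 0]],
    [45, [0, 0, 0.8], [0, 0, 0]],
    [45, [0, 0, 0.97], [0, 0, 0]],
    [45, [0, 0, 0.97], [0, 0, 0]],
    [45, [0, 0, 0.97], [0, 0, 0]],
    [0, [0, 0, 0.97], [0, 0, 0]],
    [0, [0, 0, 0.97], [0, 0, 0]],
    [0, [0, 0, 0.97], [0, 0, 0]],
    [0, [0, 0, 0.97], [0, 0, 0]],
    [0, [0, 0, 0.97], [0, 0, 0]],
  ],
)

```text
clock: 23.68
position: [492.5, 146.0, 6.4]
ee_rot: [0.999, -0.045, 0.001, -0.0]
contact_force: [-1.2, -0.5, 5.8]
gripper_width: 12.4
grasp_force: 50.6
```

Emit:
jog_arm(
  plan=[
    [0, [0, 0, -0.4], [0, 0, 0]],
    [0, [0, 0, -1], [0, 0, 0]],
    [0, [0, 0, -1], [0, 0, 0.15]],
    [0, [0, 0, -1], [0, 0, 0.3]],
    [0, [0, 0, -1], [0, 0, 0.5]],
    [0, [0, 0, -1], [0, 0, 0.65]],
    [0, [0, 0, -1], [0, 0, 0.8]],
    [0, [0, 0, -1], [0, 0, 0.8]],
    [0, [0, 0, -1], [0, 0, 0.8]],
  ],
)

```text
clock: 24.8
position: [491.7, 145.6, 105.3]
ee_rot: [0.895, -0.446, -0.0, 0.0]
contact_force: [-0.7, 0.8, -1.0]
gripper_width: 12.0
grasp_force: 48.6
```

Emit:
jog_arm(
  plan=[
    [0, [0, 0, -0.8], [0, 0, 0.15]],
    [0, [0, 0, -0.9], [0, 0, 0.3]],
    [0, [0, 0, -0.9], [0, 0, 0.5]],
    [0, [0, 0, -0.9], [0, 0, 0.65]],
    [0, [0, 0, -0.9], [0, 0, 0.8]],
    [0, [0, 0, -0.9], [0, 0, 0.8]],
    [0, [0, 0, -0.9], [0, 0, 0.8]],
  ],
)

```text
clock: 25.68
position: [491.7, 145.6, 195.2]
ee_rot: [-0.636, 0.772, 0.0, -0.0]
contact_force: [-0.7, 0.7, -0.9]
gripper_width: 12.4
grasp_force: 48.7
```

Run:
```python
from h import *
s=read_state();print(s['position'],s['gripper_width'],s['grasp_force'])
p=bp(-30,5);print(p);delta(*p,13,BY-90,s)
d=get_image("wrist");save("w9",d["img"]);W=cloud(d,s)
T=R.from_quat(s["ee_rot"]).inv().apply((W-s["position"]).reshape(-1,3)).reshape(W.shape)
k=(abs(T[...,2]+5)<20)&(abs(T[...,1])<25)&(T[...,0]>25)&(T[...,0]<130)
t=T[k];print(k.sum(),t.max(0),np.polyfit(t[:,0],t[:,1],1),np.polyfit(t[:,0],t[:,2],1))
```

```text
[491.7395966  145.62364261 195.23066264] 12.350098587918133 48.695994042791426
[ 484.48671583 -228.71734315]
shift [ 3.688 -0.643  1.823] turn [ 0.    -0.    -0.002] j [ 0.6   0.23 -0.32 -0.   -1.03 -0.8 ] t 25.675
3756 [92.72325475 11.09399663  7.65676299] [-0.00912181 -1.22014796] [0.03765312 1.38281386]
```

Emit:
jog_arm(
  plan=[
    [0, [0.4, -0.08, 0], [0, 0, 0]],
    [0, [0.95, -0.18, 0], [0, 0, 0]],
    [0, [0.95, -0.18, 0], [0, 0, 0]],
  ],
)

```text
clock: 26.1
position: [490.4, 46.3, 195.2]
ee_rot: [-0.634, 0.773, 0.0, -0.0]
contact_force: [-0.6, 0.5, -0.0]
gripper_width: 12.5
grasp_force: 48.7
```

Emit:
jog_arm(
  plan=[
    [0, [0.5, -0.09, 0], [0, 0, 0]],
    [0, [0.95, -0.18, 0], [0, 0, 0]],
    [0, [0.95, -0.18, 0], [0, 0, 0]],
  ],
)

```text
clock: 26.48
position: [490.3, -49.3, 195.2]
ee_rot: [-0.634, 0.773, -0.0, -0.0]
contact_force: [-0.2, 0.2, 0.2]
gripper_width: 12.4
grasp_force: 48.7
```

Emit:
jog_arm(
  plan=[
    [0, [0.5, -0.09, 0], [0, 0, 0]],
    [0, [0.95, -0.18, 0], [0, 0, 0]],
    [0, [0.95, -0.18, 0], [0, 0, 0]],
  ],
)

```text
clock: 26.85
position: [489.9, -145.5, 195.1]
ee_rot: [-0.634, 0.773, -0.0, -0.0]
contact_force: [-0.4, 0.0, -0.9]
gripper_width: 12.4
grasp_force: 48.7
```

Emit:
jog_arm(
  plan=[
    [0, [0.5, -0.09, 0], [0, 0, 0]],
    [0, [0.83, -0.14, 0.2], [0, 0, 0]],
    [0, [0.83, -0.14, 0.6], [0, 0, 0]],
    [0, [0.83, -0.14, 0.8], [0, 0, 0]],
    [0, [0.83, -0.14, 0.8], [0, 0, 0]],
  ],
)

```text
clock: 27.48
position: [486.8, -227.1, 113.8]
ee_rot: [-0.636, 0.772, 0.002, -0.001]
contact_force: [0.7, -0.2, -0.5]
gripper_width: 11.9
grasp_force: 48.7
```

Run:
```python
from h import *
s=read_state();print(s['gripper_width'],s['grasp_force'],s["position"])
delta(*bp(-26,5),13,BY-90,s)
```

```text
11.924725202055951 48.698395723477006 [ 486.84268735 -227.07537831  113.78676148]
shift [ 0.021 -0.024  1.008] turn [ 0.004  0.    -0.002] j [-0.13  0.36 -0.36 -0.   -0.85 -0.06] t 27.475
```

Emit:
jog_arm(
  plan=[
    [0, [0.02, -0.02, 0.3], [0, 0, 0]],
    [0, [0.02, -0.02, 0.6], [0, 0, 0]],
    [0, [0.02, -0.02, 0.8], [0, 0, 0]],
    [0, [0.02, -0.02, 0.95], [0, 0, 0]],
    [0, [0.02, -0.02, 1], [0, 0, 0]],
    [0, [0.02, -0.02, 1], [0, 0, 0]],
    [0, [0.02, -0.02, 1], [0, 0, 0]],
    [22, [0.02, -0.02, 1], [0, 0, 0]],
    [22, [0.02, -0.02, 1], [0, 0, 0]],
    [22, [0.02, -0.02, 1], [0, 0, 0]],
  ],
)

```text
clock: 28.72
position: [489.0, -231.0, 15.5]
ee_rot: [-0.635, 0.773, -0.0, 0.0]
contact_force: [-1.3, -0.8, -0.6]
gripper_width: 21.9
grasp_force: 0.0
```

Emit:
jog_arm(
  plan=[
    [22, [0, 0, -0.4], [0, 0, 0]],
    [22, [0, 0, -1], [0, 0, 0]],
    [22, [0, 0, -1], [0, 0, 0]],
  ],
)

```text
clock: 29.1
position: [492.3, -231.7, 120.4]
ee_rot: [-0.635, 0.772, -0.005, 0.003]
contact_force: [-0.2, -0.4, -0.8]
gripper_width: 22.2
grasp_force: 0.0
```

Emit:
jog_arm(
  plan=[
    [0, [-0.4, -0.2, -0.5], [0, 0, 0]],
    [0, [-0.8, -0.5, -1], [0, 0, 0]],
    [0, [-0.8, -0.5, -1], [0, 0, 0]],
  ],
)

```text
clock: 29.48
position: [556.3, -160.7, 218.0]
ee_rot: [-0.636, 0.772, -0.002, 0.002]
contact_force: [0.0, 0.0, -0.1]
gripper_width: 0.1
grasp_force: 0.0
```

Run:
```python
from h import *
s=read_state();print(s["position"],s["joints"].round(2))
d=get_image("wrist");save("w10",d["img"]);W=cloud(d,s)
# in box coords: bar points
q=(W[...,:2]-BOX);B=np.concatenate([R.from_euler("z",-BY,degrees=True).apply(np.dstack([q,W[...,2]]).reshape(-1,3))]).reshape(W.shape)
k=(abs(B[...,1]+62)<25)&(B[...,2]>70)&(B[...,0]<20)&(B[...,0]>-160)&(B[...,2]<190)
t=B[k];print(len(t))
for z in range(70,190,15):
    u=t[abs(t[:,2]-z)<7]
    if len(u)>3: print(z,np.median(u,0).round(1),np.ptp(u[:,0]).round())
```

```text
[ 556.32319239 -160.7385117   218.03261091] [-0.    0.31 -0.13  0.   -1.12 -0.19]
760
70 [-69.6 -60.6  73.7] 7.0
85 [-70.9 -60.   85.4] 8.0
100 [-72.5 -59.9 100.4] 8.0
115 [-74.  -60.1 115.8] 9.0
130 [-76.3 -58.8 129.6] 11.0
145 [-82.7 -55.6 141.8] 11.0
```

View pics/w10.png

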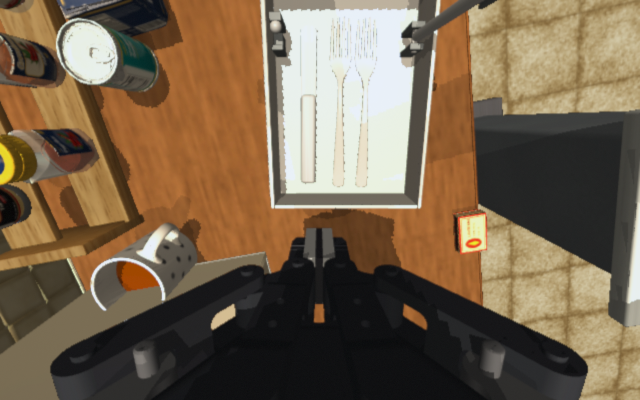

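The knife (308,140) and both forks (340,110), (363,110) lie lengthwise on the box floor. The bar leans outward at about 1.67 rad. I'll bring the shut fingers in behind it.

Emit:
jog_arm(
  plan=[
    [0, [0.4, 0.4, 0], [0, 0, 0]],
    [0, [0.74, 0.74, 0], [0, 0, 0]],
    [0, [0.74, 0.74, 0], [0, 0, 0]],
  ],
)

```text
clock: 29.9
position: [462.2, -221.6, 213.4]
ee_rot: [-0.633, 0.774, 0.002, -0.001]
contact_force: [0.2, -0.4, 0.1]
gripper_width: 0.1
grasp_force: 0.0
```

Emit:
jog_arm(
  plan=[
    [0, [0.4, 0.4, 0], [0, 0, 0]],
    [0, [0.74, 0.74, 0], [0, 0, 0]],
    [0, [0.74, 0.74, 0], [0, 0, 0]],
    [0, [0.74, 0.74, 0], [0, 0, 0]],
  ],
)

```text
clock: 30.4
position: [379.4, -278.7, 214.5]
ee_rot: [-0.635, 0.773, 0.001, -0.0]
contact_force: [0.1, -0.2, -1.0]
gripper_width: 0.1
grasp_force: 0.0
```

Run:
```python
from h import *
s=read_state();print(s["position"],s["joints"].round(2))
delta(*bp(-118,-61),141,BY-90,s)
```

```text
[ 379.35516647 -278.67265855  214.4653309 ] [-0.29  0.14 -0.38 -0.   -1.06  0.09]
shift [-0.029 -0.059  0.735] turn [ 0.001  0.    -0.005] j [-0.29  0.14 -0.38 -0.   -1.06  0.09] t 30.4
```

Emit:
jog_arm(
  plan=[
    [0, [-0.03, -0.06, 0.4], [0, 0, 0]],
    [0, [-0.03, -0.06, 0.74], [0, 0, 0]],
    [0, [-0.03, -0.06, 0.74], [0, 0, 0]],
    [0, [-0.03, -0.06, 0.74], [0, 0, 0]],
  ],
)

```text
clock: 30.9
position: [387.4, -277.0, 142.2]
ee_rot: [-0.636, 0.772, -0.001, 0.0]
contact_force: [0.6, 0.3, 1.2]
gripper_width: -0.1
grasp_force: 0.0
```

Emit:
jog_arm(
  plan=[
    [0, [0, -0.15, 0], [0, 0, 0]],
    [0, [0, -0.25, -0.01], [0, 0, 0]],
    [0, [0, -0.35, -0.02], [0, 0, 0]],
    [0, [0, -0.45, -0.02], [0, 0, 0]],
    [0, [0, -0.52, -0.03], [0, 0, 0]],
    [0, [0, -0.65, 0], [0, 0, 0]],
    [0, [0, -0.77, 0.04], [0, 0, 0]],
    [0, [0, -0.89, 0.08], [0, 0, 0]],
    [0, [0, -0.89, 0.08], [0, 0, 0]],
  ],
)

```text
clock: 32.02
position: [474.1, -294.2, 132.5]
ee_rot: [-0.635, 0.772, 0.0, -0.0]
contact_force: [0.6, 0.5, -0.6]
gripper_width: -0.3
grasp_force: 0.0
```

Emit:
jog_arm(
  plan=[
    [0, [0, -0.1, 0.08], [0, 0, 0]],
    [0, [0, -0.2, 0.15], [0, 0, 0]],
    [0, [0, -0.31, 0.24], [0, 0, 0]],
    [0, [0, -0.4, 0.35], [0, 0, 0]],
    [0, [0, -0.48, 0.46], [0, 0, 0]],
    [0, [0, -0.56, 0.57], [0, 0, 0]],
    [0, [0, -0.61, 0.66], [0, 0, 0]],
    [0, [0, -0.66, 0.75], [0, 0, 0]],
    [0, [0, -0.66, 0.75], [0, 0, 0]],
  ],
)

```text
clock: 33.15
position: [537.9, -306.8, 57.4]
ee_rot: [-0.635, 0.773, 0.001, -0.0]
contact_force: [-0.1, 0.6, 1.0]
gripper_width: 0.1
grasp_force: 0.0
```

Run:
```python
from h import *
s=read_state();print(s["position"],s["contact_force"])
delta(*bp(42,-61),40,BY-90,s)
d=get_image("scene");save("s2",np.ascontiguousarray(cv2.resize(d["img"][190:300,310:470],(640,440))))
```

```text
[ 537.94794714 -306.75636854   57.37529591] [-0.0680305   0.6272901   0.96671625]
shift [-0.005 -0.048  0.174] turn [ 0.001  0.    -0.004] j [-0.26  0.54 -0.21 -0.   -0.82  0.06] t 33.15
```

View pics/s2.png

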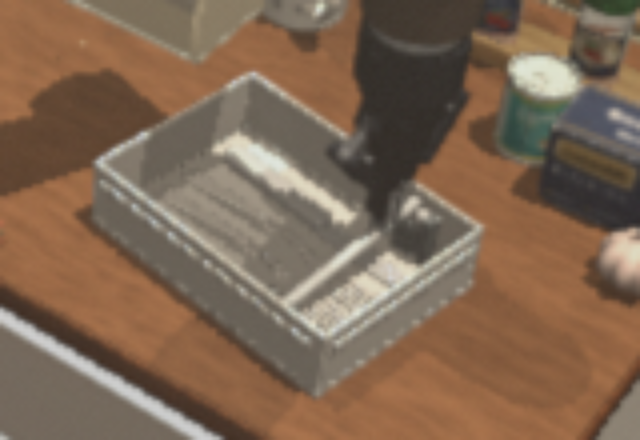

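The bar is swung down under the fingers, from (290,300) to (375,240). Press it home.

Emit:
jog_arm(
  plan=[
    [0, [0, -0.05, 0.08], [0, 0, 0]],
    [0, [0, -0.05, 0.12], [0, 0, 0]],
    [0, [0, -0.05, 0.15], [0, 0, 0]],
    [0, [0, -0.05, 0.17], [0, 0, 0]],
    [0, [0, -0.05, 0.18], [0, 0, 0]],
    [0, [0, -0.05, 0.18], [0, 0, 0]],
    [0, [0, -0.05, 0.18], [0, 0, 0]],
  ],
)

```text
clock: 34.08
position: [543.1, -307.8, 40.4]
ee_rot: [-0.635, 0.772, -0.0, 0.0]
contact_force: [0.1, -0.1, 0.1]
gripper_width: -0.0
grasp_force: 0.0
```

Emit:
jog_arm(
  plan=[
    [0, [0, 0, 0.02], [0, 0, 0]],
    [0, [0, 0, 0.03], [0, 0, 0]],
    [0, [0, 0, 0.03], [0, 0, 0]],
  ],
)

```text
clock: 34.45
position: [543.2, -308.0, 39.5]
ee_rot: [-0.635, 0.772, -0.0, -0.0]
contact_force: [-2.9, 2.3, 10.3]
gripper_width: -0.1
grasp_force: 5.2
```

Emit:
jog_arm(
  plan=[
    [0, [0, 0, 0.02], [0, 0, 0]],
    [0, [0, 0, 0.02], [0, 0, 0]],
  ],
)

```text
clock: 34.7
position: [543.3, -308.0, 39.2]
ee_rot: [-0.636, 0.772, -0.001, -0.0]
contact_force: [-5.1, 4.0, 16.8]
gripper_width: 0.1
grasp_force: 8.9
```

Emit:
jog_arm(
  plan=[
    [0, [0, 0, -0.4], [0, 0, 0]],
    [0, [0, 0, -1], [0, 0, 0]],
    [0, [-0.6, 0, -1], [0, 0, 0]],
    [0, [-1, 0, -1], [0, 0, 0]],
    [0, [-1, 0, -1], [0, 0, 0]],
  ],
)

```text
clock: 35.33
position: [562.9, -207.4, 135.7]
ee_rot: [-0.636, 0.771, -0.0, 0.0]
contact_force: [0.9, -1.3, 0.3]
gripper_width: 0.0
grasp_force: 0.0
```

Run:
```python
from h import *
s=read_state();print(s["position"])
d=get_image("wrist");np.savez("w11.npz",pos=s["position"],q=s["ee_rot"],**d);save("w11",d["img"]);W=cloud(d,s)
q=(W[...,:2]-BOX);B=R.from_euler("z",-BY,degrees=True).apply(np.dstack([q,W[...,2]]).reshape(-1,3)).reshape(W.shape)
for x in range(-60,70,10):
    k=(abs(B[...,0]-x)<4)&(abs(B[...,1]+61)<4)&(B[...,2]>25);print(x,k.sum(),np.nanmedian(B[k][:,2]).round(1))
delta(482.6,358.4,200,10.5,s)
```

```text
[ 562.88475415 -207.43031808  135.68608997]
-60 111 38.3
-50 112 38.1
-40 114 38.2
-30 110 38.5
-20 114 38.2
-10 112 38.4
0 111 38.4
10 111 38.4
20 111 38.2
30 109 38.6
40 110 40.1
50 113 39.9
60 110 38.5
shift [-5.403  1.862 -0.643] turn [-1.000e-03 -0.000e+00 -1.857e+00] j [-0.08  0.42 -0.19 -0.   -0.96 -0.11] t 35.325
```

View pics/w11.png

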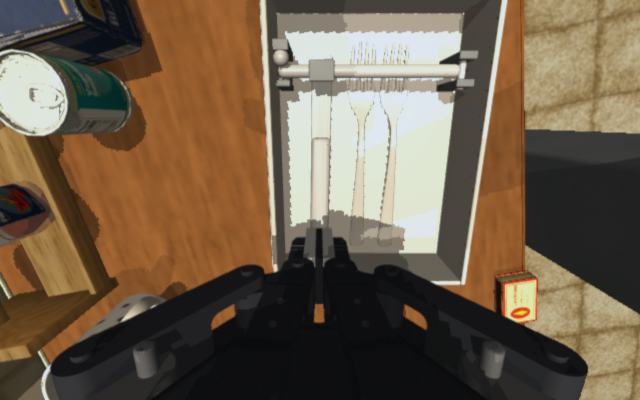

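The bar lies level across the box: bar top 38 to 39 mm, pad 40 mm, which matches home. Cutlery undisturbed. Now to the lid.

Emit:
jog_arm(
  plan=[
    [45, [-0.4, 0.15, -0.3], [0, 0, 0]],
    [45, [-0.9, 0.31, -0.64], [0, 0, 0]],
    [45, [-0.9, 0.31, -0.64], [0, 0, 0]],
  ],
)

```text
clock: 35.75
position: [550.8, -114.0, 202.5]
ee_rot: [-0.636, 0.772, -0.002, 0.002]
contact_force: [-0.5, 0.3, 0.1]
gripper_width: 44.8
grasp_force: 0.0
```

Emit:
jog_arm(
  plan=[
    [45, [-0.5, 0.17, 0], [0, 0, 0]],
    [45, [-0.9, 0.31, 0], [0, 0, 0]],
    [45, [-0.9, 0.31, 0], [0, 0, 0]],
  ],
)

```text
clock: 36.12
position: [535.9, -20.5, 198.6]
ee_rot: [-0.636, 0.772, 0.0, -0.001]
contact_force: [-0.5, -0.9, -0.0]
gripper_width: 45.3
grasp_force: 0.0
```

Emit:
jog_arm(
  plan=[
    [45, [-0.5, 0.17, 0], [0, 0, 0]],
    [45, [-0.9, 0.31, 0], [0, 0, 0]],
    [45, [-0.9, 0.31, 0], [0, 0, 0]],
  ],
)

```text
clock: 36.5
position: [523.4, 73.6, 198.6]
ee_rot: [-0.636, 0.772, 0.0, -0.001]
contact_force: [0.0, -0.1, -1.1]
gripper_width: 45.2
grasp_force: 0.0
```

Emit:
jog_arm(
  plan=[
    [45, [-0.5, 0.17, 0], [0, 0, 0]],
    [45, [-0.9, 0.31, 0], [0, 0, 0]],
    [45, [-0.9, 0.31, 0], [0, 0, 0]],
  ],
)

```text
clock: 36.88
position: [510.8, 167.7, 198.7]
ee_rot: [-0.635, 0.772, -0.0, -0.0]
contact_force: [-1.0, -0.6, -0.5]
gripper_width: 45.1
grasp_force: 0.0
```

Emit:
jog_arm(
  plan=[
    [45, [-0.5, 0.17, 0], [0, 0, 0]],
    [45, [-0.9, 0.31, 0], [0, 0, 0]],
    [45, [-0.9, 0.31, 0], [0, 0, 0]],
  ],
)

```text
clock: 37.25
position: [498.0, 261.9, 198.6]
ee_rot: [-0.635, 0.772, -0.0, -0.001]
contact_force: [-0.5, -0.8, -0.3]
gripper_width: 45.3
grasp_force: 0.0
```

Emit:
jog_arm(
  plan=[
    [45, [-0.5, 0.17, 0], [0, 0, -0.1]],
    [45, [-0.9, 0.31, 0], [0, 0, -0.25]],
    [45, [-0.9, 0.31, 0], [0, 0, -0.36]],
    [45, [-0.9, 0.31, 0], [0, 0, -0.36]],
    [45, [-0.9, 0.31, 0], [0, 0, -0.36]],
  ],
)

```text
clock: 37.88
position: [485.1, 354.3, 199.1]
ee_rot: [0.767, -0.641, 0.0, 0.0]
contact_force: [0.1, -0.6, 0.5]
gripper_width: 44.9
grasp_force: 0.0
```

Run:
```python
from h import *
from scipy.optimize import least_squares
d=dict(np.load("w11.npz"));W=cloud(d,dict(position=d["pos"],ee_rot=d["q"]))
b=(abs(W[...,2]-60)<3)&(abs(W[...,0]-511)<140)&(abs(W[...,1]+240)<150);Q=W[b]
f=least_squares(rect_resid,[513,-239,-.19],args=(Q,82,114),loss="soft_l1",f_scale=2,x_scale=[1,1,.01]);print("box",f.x,np.degrees(f.x[2]),len(Q))
s=read_state();d=get_image("wrist");np.savez("w12.npz",pos=s["position"],q=s["ee_rot"],**d);save("w12",d["img"]);W=cloud(d,s)
h=(W[...,2]>41)&(W[...,2]<52)&(abs(W[...,0]-483)<70)&(abs(W[...,1]-357)<70)
print("handle",axis(W,h),np.nanmedian(W[h][:,2]))
w1=dict(np.load("w1.npz"));V=cloud(w1,dict(position=w1["pos"],ee_rot=w1["q"]));k=(V[...,2]>60)&(V[...,1]>-80)&(V[...,1]<280)&(V[...,0]>560)
for z in (70,100,130): 
  kk=k&(abs(V[...,2]-z)<15);print("bread",z,np.percentile(V[kk][:,0],[1,5,50]))
print(s["position"],s["joints"].round(2))
```

```text
box [ 5.13134772e+02 -2.41019142e+02 -1.90300314e-01] -10.903404829861959 3577
handle (array([481.87615229, 357.90625719]), np.float64(-79.11897109178535), np.float64(78.62797406629318), np.float64(13.259977358631083), 898, array([482.21292046, 356.15432106])) 46.89821841749918
bread 70 [645.76942499 646.03821914 650.80358902]
bread 100 [654.00088314 655.34919668 665.52090139]
bread 130 [675.13976306 676.07379313 684.98660419]
[485.07855057 354.32493414 199.149867  ] [ 0.9   0.37 -0.1   0.   -1.1  -0.72]
```

View pics/w12.png

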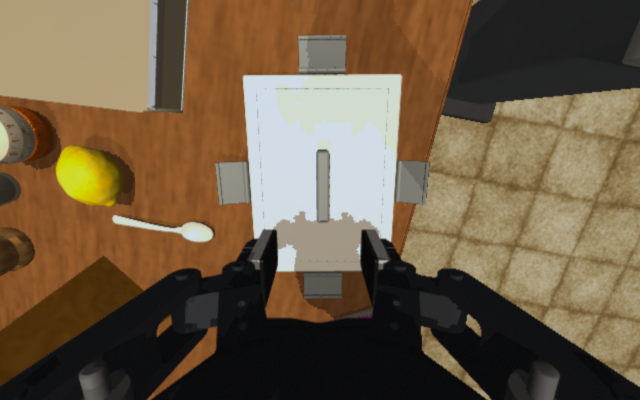

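The lid sits squarely in view with its handle at (322,187) and all four clips out. Grasp the handle.

```bash
python3 -c "
from h import *
delta(482,358,23,-79.2)"
```

```text
shift [-0.04   0.023  1.763] turn [ 0.    -0.    -0.009] j [ 0.9   0.37 -0.1   0.   -1.1  -0.72] t 37.925
```

Emit:
jog_arm(
  plan=[
    [45, [-0.04, 0.02, 0.5], [0, 0, -0.01]],
    [45, [-0.04, 0.02, 1], [0, 0, -0.01]],
    [45, [-0.04, 0.02, 1], [0, 0, -0.01]],
  ],
)

```text
clock: 38.3
position: [480.0, 356.7, 95.8]
ee_rot: [0.771, -0.637, -0.0, 0.005]
contact_force: [-0.4, 0.2, 0.9]
gripper_width: 45.1
grasp_force: 0.0
```

Emit:
jog_arm(
  plan=[
    [45, [0, 0, 0.4], [0, 0, 0]],
    [45, [0, 0, 0.6], [0, 0, 0]],
    [45, [0, 0, 0.76], [0, 0, 0]],
    [45, [0, 0, 0.76], [0, 0, 0]],
    [45, [0, 0, 0.76], [0, 0, 0]],
    [0, [0, 0, 0.76], [0, 0, 0]],
    [0, [0, 0, 0.76], [0, 0, 0]],
    [0, [0, 0, 0.76], [0, 0, 0]],
    [0, [0, 0, 0.76], [0, 0, 0]],
    [0, [0, 0, 0.76], [0, 0, 0]],
  ],
)

```text
clock: 39.55
position: [481.7, 359.9, 24.3]
ee_rot: [0.772, -0.636, 0.0, -0.0]
contact_force: [-2.4, -0.4, 5.9]
gripper_width: 12.6
grasp_force: 59.8
```

```bash
python3 -c "
from h import *
s=read_state();print(s['position'],s['gripper_width'],s['grasp_force'],s['contact_force']);delta(482,300,150,-100.9,s)"
```

```text
[481.67244331 359.87651319  24.29953605] 12.56007533407347 59.780166149139404 [-2.43767765 -0.42884635  5.87659402]
shift [ 0.588  0.111 -1.257] turn [-0.     0.     0.366] j [ 0.91  0.56 -0.29  0.   -0.72 -0.72] t 39.55
```

Emit:
jog_arm(
  plan=[
    [0, [0, 0, -0.1], [0, 0, 0]],
    [0, [0, 0, -0.3], [0, 0, 0]],
    [0, [0, 0, -0.6], [0, 0, 0]],
    [0, [0, 0, -1], [0, 0, 0]],
    [0, [0, 0, -1], [0, 0, 0]],
  ],
)

```text
clock: 40.17
position: [483.3, 361.3, 126.7]
ee_rot: [0.772, -0.636, 0.0, -0.004]
contact_force: [0.1, 0.0, -4.2]
gripper_width: 12.5
grasp_force: 58.8
```

Emit:
jog_arm(
  plan=[
    [0, [0, 0, -0.1], [0, 0, 0.1]],
    [0, [0, 0, -0.3], [0, 0, 0.2]],
    [0, [0, 0, -0.3], [0, 0, 0.3]],
    [0, [0, 0, -0.3], [0, 0, 0.366]],
    [0, [0, 0, -0.3], [0, 0, 0.366]],
    [0, [0, 0, -0.3], [0, 0, 0.366]],
  ],
)

```text
clock: 40.92
position: [481.3, 359.2, 152.1]
ee_rot: [-0.637, 0.771, -0.0, -0.001]
contact_force: [-0.1, 0.3, -4.0]
gripper_width: 12.5
grasp_force: 58.8
```

```bash
sed -i 's/^BOX=.*/BOX=np.array([513.1,-240.5]);BY=-10.9/' h.py
cat >> h.py <<'E'
def held():
    "lid plate in the tool frame, from the wrist depth"
    from scipy.optimize import least_squares
    s=read_state();d=get_image("wrist");W=cloud(d,s);T=R.from_quat(s["ee_rot"]).inv().apply((W-s["position"]).reshape(-1,3)).reshape(W.shape)
    hsv=cv2.cvtColor(d["img"],cv2.COLOR_RGB2HSV)
    k=(abs(T[...,2]-9)<14)&(hsv[...,1]<60)&(abs(T[...,1])<84)&(T[...,0]>30)&(T[...,0]<116);t=T[k]
    A=np.c_[t[:,:2],np.ones(len(t))];c=np.linalg.lstsq(A,t[:,2],rcond=None)[0]
    print("plate",len(t),"z=%.1f slopes x %.4f y %.4f"%(c[2],c[0],c[1]))
    h=(abs(T[...,2]+23)<4)&(abs(T[...,1])<12)&(T[...,0]>12)&(T[...,0]<60);t=T[h]
    print("handle end",t[:,0].max(),"y slope/offs",np.polyfit(t[:,0],t[:,1],1),len(t),s["gripper_width"],s["grasp_force"])
    return s,d
E
python3 -c "
from h import *
s,d=held();save('w13',d['img']);print(s['position']);delta(480,0,155,-100.9,s)"
```

```text
plate 57578 z=7.1 slopes x 0.0137 y 0.0024
handle end 41.28474439528942 y slope/offs [ 0.01095294 -1.33068802] 1886 12.5162702310848 58.79843473434448
[481.2553494  359.17602332 152.13984048]
shift [ 3.53  -0.665 -0.023] turn [ 0.001 -0.002  0.   ] j [ 0.91  0.41 -0.16 -0.   -1.   -1.1 ] t 40.925
```

Emit:
jog_arm(
  plan=[
    [0, [0.15, -0.03, 0], [0, 0, 0]],
    [0, [0.4, -0.08, 0], [0, 0, 0]],
    [0, [0.7, -0.14, 0], [0, 0, 0]],
    [0, [0.98, -0.19, 0], [0, 0, 0]],
  ],
)

```text
clock: 41.48
position: [481.4, 257.2, 153.5]
ee_rot: [-0.636, 0.771, -0.0, -0.0]
contact_force: [0.2, -0.3, -3.6]
gripper_width: 12.5
grasp_force: 58.8
```

Emit:
jog_arm(
  plan=[
    [0, [0.3, -0.06, 0], [0, 0, 0]],
    [0, [0.6, -0.12, 0], [0, 0, 0]],
    [0, [0.98, -0.19, 0], [0, 0, 0]],
  ],
)

```text
clock: 41.85
position: [481.6, 157.9, 153.6]
ee_rot: [-0.637, 0.771, -0.0, 0.0]
contact_force: [1.6, -0.8, -3.6]
gripper_width: 12.7
grasp_force: 58.8
```

Emit:
jog_arm(
  plan=[
    [0, [0.3, -0.06, 0], [0, 0, 0]],
    [0, [0.6, -0.12, 0], [0, 0, 0]],
    [0, [0.98, -0.19, 0], [0, 0, 0]],
  ],
)

```text
clock: 42.22
position: [481.5, 58.1, 153.7]
ee_rot: [-0.637, 0.771, -0.0, 0.0]
contact_force: [0.8, -0.3, -3.6]
gripper_width: 12.8
grasp_force: 58.8
```

Emit:
jog_arm(
  plan=[
    [0, [0.3, -0.06, 0], [0, 0, 0]],
    [0, [0.6, -0.12, 0], [0, 0, 0]],
    [0, [0.85, -0.17, 0], [0, 0, 0]],
    [0, [0.98, -0.19, 0], [0, 0, 0]],
    [0, [0.98, -0.19, 0], [0, 0, 0]],
  ],
)

```text
clock: 42.85
position: [481.6, -40.7, 153.4]
ee_rot: [-0.636, 0.772, -0.0, 0.0]
contact_force: [0.5, -0.2, -4.2]
gripper_width: 12.9
grasp_force: 58.8
```

```bash
python3 -c "
from h import *
s,d=held();print(s['position']);delta(*BOX,150,-100.9,s)"
```

```text
plate 57613 z=7.0 slopes x 0.0141 y 0.0024
handle end 41.24917993928034 y slope/offs [ 0.00894346 -1.3099534 ] 1904 12.876457818382242 58.79557013511658
[481.59715772 -40.669489   153.44169787]
shift [ 1.901 -0.691  0.034] turn [-0.     0.    -0.002] j [ 0.25  0.22 -0.44 -0.   -0.9  -0.45] t 42.85
```

Emit:
jog_arm(
  plan=[
    [0, [0.15, -0.05, 0], [0, 0, 0]],
    [0, [0.4, -0.15, 0], [0, 0, 0]],
    [0, [0.7, -0.25, 0], [0, 0, 0]],
    [0, [0.95, -0.35, 0], [0, 0, 0]],
  ],
)

```text
clock: 43.4
position: [498.7, -140.5, 153.2]
ee_rot: [-0.637, 0.771, -0.0, -0.0]
contact_force: [0.1, 0.2, -3.2]
gripper_width: 12.8
grasp_force: 58.8
```

Emit:
jog_arm(
  plan=[
    [0, [0.3, -0.1, 0], [0, 0, 0]],
    [0, [0.6, -0.2, 0], [0, 0, 0]],
    [0, [0.8, -0.28, 0.1], [0, 0, 0]],
    [0, [0.93, -0.34, 0.3], [0, 0, 0]],
    [0, [0.93, -0.34, 0.5], [0, 0, 0]],
    [0, [0.93, -0.34, 0.5], [0, 0, 0]],
    [0, [0.93, -0.34, 0.5], [0, 0, 0]],
  ],
)

```text
clock: 44.28
position: [515.0, -237.4, 104.0]
ee_rot: [-0.637, 0.771, -0.001, 0.0]
contact_force: [-0.5, -0.1, -2.8]
gripper_width: 12.8
grasp_force: 58.9
```

```bash
python3 -c "
from h import *
s,d=held();print(s['position'],s['contact_force']);delta(*bp(0,1.5),78,-100.9,s)"
```

```text
plate 57589 z=7.1 slopes x 0.0141 y 0.0016
handle end 41.124040894071115 y slope/offs [ 0.01237124 -1.40115609] 1890 12.819204809673584 58.88474464416504
[ 514.9522229  -237.40765309  104.00709505] [-0.46830929 -0.10625226 -2.75626048]
shift [0.019 0.013 0.26 ] turn [-0.001 -0.     0.001] j [-0.15  0.41 -0.31  0.   -0.85 -0.04] t 44.275
```

Emit:
jog_arm(
  plan=[
    [0, [0.02, 0.01, 0.05], [0, 0, 0]],
    [0, [0.02, 0.01, 0.12], [0, 0, 0]],
    [0, [0.02, 0.01, 0.17], [0, 0, 0]],
    [0, [0.02, 0.01, 0.2], [0, 0, 0]],
    [0, [0.02, 0.01, 0.23], [0, 0, 0]],
    [0, [0.02, 0.01, 0.23], [0, 0, 0]],
    [0, [0.02, 0.01, 0.23], [0, 0, 0]],
  ],
)

```text
clock: 45.2
position: [513.0, -239.1, 80.4]
ee_rot: [-0.637, 0.771, -0.0, 0.0]
contact_force: [0.4, 0.0, -4.0]
gripper_width: 13.0
grasp_force: 58.8
```

Emit:
jog_arm(
  plan=[
    [0, [0, 0, 0.02], [0, 0, 0]],
    [0, [0, 0, 0.04], [0, 0, 0]],
    [0, [0, 0, 0.04], [0, 0, 0]],
    [0, [0, 0, 0.04], [0, 0, 0]],
  ],
)

```text
clock: 45.7
position: [513.0, -239.1, 77.4]
ee_rot: [-0.637, 0.771, -0.0, 0.0]
contact_force: [-1.1, 2.0, 6.3]
gripper_width: 12.6
grasp_force: 60.1
```

```bash
python3 -c "
from h import *
s,d=held();print(s['position'],s['contact_force'],s['wrist_torque'])"
```

```text
plate 57555 z=7.0 slopes x 0.0145 y 0.0001
handle end 41.242760146357675 y slope/offs [ 0.00992537 -1.31753993] 1904 12.638316772497344 60.13268709182739
[ 513.03746707 -239.11123666   77.36298633] [-1.05591343  2.04553266  6.30046684] [ 0.6602224   0.76799987 -0.05838349]
```

Lid height matches seating (77.4 - 24.3 = 53 mm). Release and check.

Emit:
jog_arm(
  plan=[
    [45, [0, 0, 0], [0, 0, 0]],
    [45, [0, 0, 0], [0, 0, 0]],
    [45, [0, 0, 0], [0, 0, 0]],
    [45, [0, 0, -0.2], [0, 0, 0]],
    [45, [0, 0, -0.7], [0, 0, 0]],
    [45, [0, 0, -1], [0, 0, 0]],
    [45, [0, 0, -1], [0, 0, 0]],
  ],
)

```text
clock: 46.62
position: [514.6, -239.6, 179.3]
ee_rot: [-0.637, 0.771, -0.003, 0.002]
contact_force: [-0.3, -0.7, -0.4]
gripper_width: 45.0
grasp_force: 0.0
```

Emit:
jog_arm(
  plan=[
    [20, [0, 0, -0.5], [0, 0, 0]],
    [0, [0, 0, -0.7], [0, 0, 0]],
    [0, [0, 0, -0.7], [0, 0, 0]],
  ],
)

```text
clock: 47.0
position: [513.3, -239.1, 246.8]
ee_rot: [-0.637, 0.771, -0.001, 0.001]
contact_force: [-0.4, 0.8, -0.3]
gripper_width: 0.4
grasp_force: 0.0
```

```bash
cat >> h.py <<'E'
def lidlook(name):
    s=read_state();d=get_image("wrist");save(name,d["img"]);W=cloud(d,s)
    q=W[...,:2]-BOX;B=R.from_euler("z",-BY,degrees=True).apply(np.dstack([q,W[...,2]]).reshape(-1,3)).reshape(W.shape)
    h=(abs(B[...,2]-100)<5)&(abs(B[...,0])<30)&(abs(B[...,1])<60);print("handle",axis(B,h)[:4],np.nanmedian(B[h][:,2]))
    k=(abs(B[...,2]-68)<10)&(abs(B[...,0])<75)&(abs(B[...,1])<105)&(abs(B[...,0])>20);t=B[k];c=np.linalg.lstsq(np.c_[t[:,:2],np.ones(len(t))],t[:,2],rcond=None)[0];print("plate",len(t),c)
    for n,a in dict(front=(-1,0),back=(1,0),left=(0,1),right=(0,-1)).items():
        e=np.array(a);h=91 if a[0] else 123;r=B[...,0]*a[0]+B[...,1]*a[1]-h;o=abs(B[...,1] if a[0] else B[...,0])
        k=(o<20)&(r>3)&(r<40)&(B[...,2]>25);t=B[k]
        if len(t)>20: rr=r[k];p=np.polyfit(rr,t[:,2],1);print(n,len(t),"r",np.percentile(rr,[1,99]).round(),"z",np.percentile(t[:,2],[1,99]).round(),"angle",1.57+np.arctan(p[0]))
        else: print(n,len(t))
    return s,d
E
python3 -c "
from h import *
s,d=lidlook('w14');print(s['position'])"
```

```text
handle (array([1.09789557, 0.67471652]), np.float64(89.93939716349553), np.float64(79.26895080406823), np.float64(13.140778467602583)) 99.93035229313362
plate 16452 [1.07989321e-03 2.49659116e-03 6.96478197e+01]
front 889 r [ 3. 27.] z [69. 84.] angle 2.106511976078014
back 953 r [ 3. 32.] z [67. 78.] angle 1.8841453622233622
left 0
right 1274 r [ 3. 31.] z [66. 76.] angle 1.8173755787805255
[ 513.32158126 -239.12247562  246.80847731]
```

View pics/w14.png

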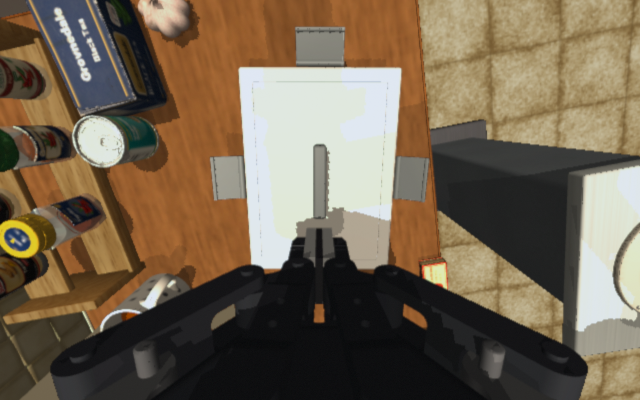

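The lid is seated and level (handle top 99.9 mm, centred within about 1 mm), with clips up at (410,178), (227,178) and (320,47). Now the front clip.

Emit:
jog_arm(
  plan=[
    [0, [0, 0.4, 0.2], [0, 0, 0]],
    [0, [0, 0.9, 0.5], [0, 0, 0]],
    [0, [0, 1, 0.9], [0, 0, 0]],
    [0, [0, 1, 0.9], [0, 0, 0]],
  ],
)

```text
clock: 47.55
position: [410.8, -219.4, 152.7]
ee_rot: [-0.636, 0.771, 0.004, -0.003]
contact_force: [-0.3, -0.3, 0.7]
gripper_width: 0.2
grasp_force: 0.0
```

Emit:
jog_arm(
  plan=[
    [0, [0, 0.14, 0.1], [0, 0, 0]],
    [0, [0, 0.14, 0.4], [0, 0, 0]],
    [0, [0, 0.14, 0.6], [0, 0, 0]],
    [0, [0, 0.14, 0.6], [0, 0, 0]],
  ],
)

```text
clock: 48.05
position: [401.3, -217.6, 95.7]
ee_rot: [-0.637, 0.771, 0.001, -0.001]
contact_force: [0.6, 0.4, 0.7]
gripper_width: -0.2
grasp_force: 0.0
```

```bash
cat >> h.py <<'E'
def bpos():
    s=read_state();q=R.from_euler("z",-BY,degrees=True).apply(s["position"]-[BOX[0],BOX[1],0]);f=R.from_euler("z",-BY,degrees=True).apply(s["contact_force"])
    print("box xyz",q.round(1),"F",f.round(1),"j",s["joints"].round(2),"t",s["clock"])
E
python3 -c "
from h import *
bpos()"
```

```text
box xyz [-114.1    1.3   95.7] F [0.5 0.5 0.7] j [-0.14  0.26 -0.58  0.   -0.74 -0.05] t 48.05
```

Emit:
jog_arm(
  plan=[
    [0, [0, 0, 0.15], [0, 0, 0]],
    [0, [0, 0, 0.3], [0, 0, 0]],
    [0, [0, 0, 0.45], [0, 0, 0]],
    [0, [0, 0, 0.58], [0, 0, 0]],
    [0, [0, 0, 0.59], [0, 0, 0]],
    [0, [0, 0, 0.59], [0, 0, 0]],
  ],
)

```text
clock: 48.8
position: [401.5, -217.6, 37.7]
ee_rot: [-0.637, 0.771, -0.0, 0.0]
contact_force: [0.9, 0.5, -0.8]
gripper_width: -0.2
grasp_force: 0.0
```

Emit:
jog_arm(
  plan=[
    [0, [0, -0.02, 0], [0, 0, 0]],
    [0, [0, -0.04, 0], [0, 0, 0]],
    [0, [0, -0.06, 0], [0, 0, 0]],
    [0, [0, -0.06, 0], [0, 0, 0]],
  ],
)

```text
clock: 49.3
position: [406.9, -218.7, 37.3]
ee_rot: [-0.637, 0.771, -0.0, 0.0]
contact_force: [-1.0, -0.4, -0.3]
gripper_width: 0.1
grasp_force: 0.3
```

```bash
python3 -c "
from h import *
bpos()"
```

```text
box xyz [-108.4    1.4   37.3] F [-0.9 -0.6 -0.3] j [-0.14  0.37 -0.62  0.   -0.58 -0.05] t 49.3
```

Push inward in small steps until the force rises.

Emit:
jog_arm(
  plan=[
    [0, [0, -0.015, 0], [0, 0, 0]],
    [0, [0, -0.03, 0], [0, 0, 0]],
    [0, [0, -0.03, 0], [0, 0, 0]],
  ],
)

```text
clock: 49.68
position: [408.8, -219.0, 37.2]
ee_rot: [-0.637, 0.771, 0.001, -0.001]
contact_force: [-3.8, 1.6, 1.0]
gripper_width: 0.0
grasp_force: 2.0
```

Emit:
jog_arm(
  plan=[
    [0, [0, -0.015, 0], [0, 0, 0]],
    [0, [0, -0.03, 0], [0, 0, 0]],
    [0, [0, -0.03, 0], [0, 0, 0]],
  ],
)

```text
clock: 50.05
position: [410.8, -219.5, 37.1]
ee_rot: [-0.636, 0.771, 0.002, -0.001]
contact_force: [-7.3, 1.8, 3.7]
gripper_width: -0.2
grasp_force: 3.5
```

```bash
python3 -c "
from h import *
bpos()"
```

```text
box xyz [-104.4    1.3   37.1] F [-7.5  0.4  3.7] j [-0.14  0.37 -0.61 -0.   -0.59 -0.05] t 50.05
```

Emit:
jog_arm(
  plan=[
    [0, [0, 0.3, 0], [0, 0, 0]],
    [0, [0, 0.3, -0.5], [0, 0, 0]],
    [0, [0, 0.3, -1], [0, 0, 0]],
    [0, [0, 0.3, -1], [0, 0, 0]],
  ],
)

```text
clock: 50.55
position: [388.2, -215.1, 141.9]
ee_rot: [-0.637, 0.771, -0.006, 0.004]
contact_force: [0.2, 0.1, 0.2]
gripper_width: 0.2
grasp_force: 0.0
```

Emit:
jog_arm(
  plan=[
    [0, [0, -0.1, -0.6], [0, 0, 0]],
    [0, [0, -0.5, -0.9], [0, 0, 0]],
    [0, [0, -1, -0.9], [0, 0, 0]],
    [0, [0, -1, -0.9], [0, 0, 0]],
  ],
)

```text
clock: 51.05
position: [484.9, -233.5, 226.0]
ee_rot: [-0.637, 0.771, -0.001, 0.0]
contact_force: [-1.0, 0.5, -0.3]
gripper_width: -0.2
grasp_force: 0.0
```

```bash
cat >> h.py <<'E'
def sceneclips():
    d=get_image("scene");W=cloud(d);q=W[...,:2]-BOX;B=R.from_euler("z",-BY,degrees=True).apply(np.dstack([q,W[...,2]]).reshape(-1,3)).reshape(W.shape)
    for n,a,h in (("front",0,91),("right",1,123)):
        o=1-a;k=(abs(B[...,o])<18)&(B[...,a]<-h+12)&(B[...,a]>-h-45)&(B[...,2]>20)&(B[...,2]<105)
        for lo in range(20,105,10):
            kk=k&(B[...,2]>=lo)&(B[...,2]<lo+10)
            if kk.sum()>2: print(n,lo,kk.sum(),(B[kk][:,a]).mean().round(1))
E
python3 -c "
from h import *
lidlook('w15');bpos();sceneclips()"
```

```text
handle (array([ 2.73133148, -0.26699141]), np.float64(89.85613339897407), np.float64(78.6945932061453), np.float64(14.160139906808782)) 99.96803619837375
plate 17969 [2.83746749e-03 2.16556242e-03 6.96594024e+01]
front 0
back 1178 r [ 3. 34.] z [67. 78.] angle 1.868573328954636
left 0
right 1470 r [ 3. 31.] z [67. 76.] angle 1.8189041531264247
box xyz [-31.1   1.6 225.7] F [-0.4  0.1 -0.1] j [-0.15  0.24 -0.22 -0.   -1.11 -0.04] t 51.1
front 20 12 -86.2
front 30 18 -91.2
front 40 24 -90.6
front 50 25 -90.8
front 60 43 -87.2
front 70 17 -87.9
right 20 15 -115.0
right 30 11 -115.3
right 40 4 -116.1
right 60 68 -123.9
right 70 72 -140.7
```

The front clip hangs vertical at x = -91. Next the right clip.

Emit:
jog_arm(
  plan=[
    [0, [0.3, -0.1, 0.1], [0, 0, 0]],
    [0, [0.7, -0.31, 0.3], [0, 0, 0]],
    [0, [0.9, -0.31, 0.5], [0, 0, 0]],
    [0, [0.9, -0.31, 0.5], [0, 0, 0]],
  ],
)

```text
clock: 51.65
position: [492.7, -327.6, 175.0]
ee_rot: [-0.636, 0.772, 0.002, -0.001]
contact_force: [-0.6, 0.3, -0.2]
gripper_width: 0.1
grasp_force: 0.0
```

Emit:
jog_arm(
  plan=[
    [0, [0.4, 0, 0.1], [0, 0, 0]],
    [0, [0.56, 0, 0.3], [0, 0, 0]],
    [0, [0.56, 0, 0.8], [0, 0, 0]],
    [0, [0.56, 0, 0.8], [0, 0, 0]],
    [0, [0.56, 0, 0.8], [0, 0, 0]],
  ],
)

```text
clock: 52.28
position: [485.2, -382.3, 98.9]
ee_rot: [-0.637, 0.771, -0.001, 0.0]
contact_force: [-0.4, -0.3, 1.2]
gripper_width: -0.2
grasp_force: 0.0
```

```bash
python3 -c "
from h import *
bpos()"
```

```text
box xyz [  -0.6 -144.5   98.9] F [-0.4 -0.4  1.2] j [-0.41  0.49 -0.18  0.   -0.9   0.22] t 52.275
```

Emit:
jog_arm(
  plan=[
    [0, [0, 0, 0.15], [0, 0, 0]],
    [0, [0, 0, 0.3], [0, 0, 0]],
    [0, [0, 0, 0.45], [0, 0, 0]],
    [0, [0, 0, 0.6], [0, 0, 0]],
    [0, [0, 0, 0.62], [0, 0, 0]],
    [0, [0, 0, 0.62], [0, 0, 0]],
  ],
)

```text
clock: 53.02
position: [484.1, -382.2, 34.9]
ee_rot: [-0.637, 0.771, 0.0, -0.0]
contact_force: [0.1, -0.4, 0.5]
gripper_width: -0.3
grasp_force: 0.0
```

Emit:
jog_arm(
  plan=[
    [0, [-0.02, 0, 0], [0, 0, 0]],
    [0, [-0.04, 0, 0], [0, 0, 0]],
    [0, [-0.06, 0, 0], [0, 0, 0]],
    [0, [-0.06, 0, 0], [0, 0, 0]],
  ],
)

```text
clock: 53.52
position: [485.5, -376.2, 35.5]
ee_rot: [-0.637, 0.771, -0.0, 0.0]
contact_force: [0.1, 0.6, -0.9]
gripper_width: -0.0
grasp_force: 0.0
```

Emit:
jog_arm(
  plan=[
    [0, [-0.01, 0, 0], [0, 0, 0]],
    [0, [-0.02, 0, 0], [0, 0, 0]],
    [0, [-0.02, 0, 0], [0, 0, 0]],
  ],
)

```text
clock: 53.9
position: [485.8, -374.3, 35.3]
ee_rot: [-0.637, 0.771, 0.0, 0.0]
contact_force: [0.7, -0.1, 0.1]
gripper_width: -0.2
grasp_force: 0.1
```

```bash
python3 -c "
from h import *
bpos()"
```

```text
box xyz [  -1.5 -136.6   35.3] F [0.7 0.  0.1] j [-0.39  0.56 -0.25 -0.   -0.76  0.2 ] t 53.9
```

Emit:
jog_arm(
  plan=[
    [0, [-0.01, 0, 0], [0, 0, 0]],
    [0, [-0.03, 0, 0], [0, 0, 0]],
    [0, [-0.03, 0, 0], [0, 0, 0]],
  ],
)

```text
clock: 54.28
position: [486.3, -371.4, 35.3]
ee_rot: [-0.637, 0.771, 0.0, -0.0]
contact_force: [-0.0, -1.0, -0.7]
gripper_width: -0.1
grasp_force: 0.7
```

Emit:
jog_arm(
  plan=[
    [0, [-0.01, 0, 0], [0, 0, 0]],
    [0, [-0.02, 0, 0], [0, 0, 0]],
    [0, [-0.02, 0, 0], [0, 0, 0]],
  ],
)

```text
clock: 54.65
position: [486.9, -369.7, 35.3]
ee_rot: [-0.637, 0.771, -0.0, 0.0]
contact_force: [0.3, -3.4, -1.4]
gripper_width: -0.0
grasp_force: 1.6
```

```bash
python3 -c "
from h import *
bpos();sceneclips()"
```

```text
box xyz [  -1.3 -131.9   35.3] F [ 0.9 -3.3 -1.4] j [-0.38  0.56 -0.25  0.   -0.76  0.19] t 54.65
front 20 10 -85.7
front 30 23 -91.0
front 40 23 -90.4
front 50 26 -90.6
front 60 52 -86.9
front 70 7 -84.6
right 30 7 -128.1
right 40 25 -132.5
right 50 26 -133.8
right 60 19 -138.1
right 70 12 -141.6
right 80 26 -138.7
right 90 19 -137.8
right 100 12 -136.7
```

Emit:
jog_arm(
  plan=[
    [0, [-0.01, 0, 0], [0, 0, 0]],
    [0, [-0.02, 0, 0], [0, 0, 0]],
    [0, [-0.02, 0, 0], [0, 0, 0]],
  ],
)

```text
clock: 55.08
position: [487.2, -369.6, 35.9]
ee_rot: [-0.637, 0.771, -0.001, -0.0]
contact_force: [-1.7, -11.0, -1.0]
gripper_width: -0.3
grasp_force: 5.1
```

Emit:
jog_arm(
  plan=[
    [0, [0.3, 0, 0], [0, 0, 0]],
    [0, [0.3, 0, -0.5], [0, 0, 0]],
    [0, [0.3, 0, -1], [0, 0, 0]],
    [0, [0.3, 0, -1], [0, 0, 0]],
  ],
)

```text
clock: 55.58
position: [483.9, -398.0, 140.5]
ee_rot: [-0.637, 0.771, -0.005, 0.002]
contact_force: [-0.6, -0.7, -1.0]
gripper_width: -0.1
grasp_force: 0.0
```

Emit:
jog_arm(
  plan=[
    [0, [-0.2, -0.1, -0.5], [0, 0, 0]],
    [0, [-0.6, -0.4, -0.6], [0, 0, 0]],
    [0, [-0.8, -0.8, -0.6], [0, 0, 0]],
    [0, [-0.8, -0.8, -0.6], [0, 0, 0]],
  ],
)

```text
clock: 56.08
position: [577.0, -331.3, 193.7]
ee_rot: [-0.638, 0.77, 0.001, 0.0]
contact_force: [-1.1, 0.1, -0.7]
gripper_width: 0.2
grasp_force: 0.0
```

```bash
python3 -c "
from h import *
bpos();sceneclips()"
```

```text
box xyz [ 80.  -77.1 193.7] F [-1.1 -0.2 -0.7] j [-0.28  0.48  0.06 -0.   -1.16  0.09] t 56.075
front 20 7 -85.5
front 30 21 -91.2
front 40 23 -90.4
front 50 29 -90.1
front 60 48 -86.9
front 70 10 -86.5
right 20 5 -115.1
right 30 17 -121.0
right 40 17 -120.5
right 50 20 -120.1
right 60 33 -117.6
right 70 11 -116.4
```

The right clip is down. Now the back clip.

Emit:
jog_arm(
  plan=[
    [0, [-0.4, -0.2, 0], [0, 0, 0]],
    [0, [-0.77, -0.36, 0.1], [0, 0, 0]],
    [0, [-0.77, -0.36, 0.5], [0, 0, 0]],
    [0, [-0.77, -0.36, 0.95], [0, 0, 0]],
    [0, [-0.77, -0.36, 0.95], [0, 0, 0]],
    [0, [-0.77, -0.36, 0.95], [0, 0, 0]],
  ],
)

```text
clock: 56.88
position: [625.5, -265.6, 101.9]
ee_rot: [-0.637, 0.771, -0.001, 0.0]
contact_force: [-0.3, 0.1, 0.1]
gripper_width: 0.0
grasp_force: 0.0
```

Emit:
jog_arm(
  plan=[
    [0, [0, 0, 0.15], [0, 0, 0]],
    [0, [0, 0, 0.3], [0, 0, 0]],
    [0, [0, 0, 0.45], [0, 0, 0]],
    [0, [0, 0, 0.6], [0, 0, 0]],
    [0, [0, 0, 0.62], [0, 0, 0]],
    [0, [0, 0, 0.62], [0, 0, 0]],
  ],
)

```text
clock: 57.62
position: [624.8, -264.8, 37.8]
ee_rot: [-0.637, 0.771, 0.0, -0.0]
contact_force: [0.1, -0.7, 1.0]
gripper_width: 0.1
grasp_force: 0.0
```

```bash
python3 -c "
from h import *
bpos()"
```

```text
box xyz [114.3  -2.7  37.8] F [ 0.3 -0.7  1. ] j [-0.16  0.65 -0.07  0.   -0.86 -0.03] t 57.625
```

Push inward (towards -x, tool +y).

Emit:
jog_arm(
  plan=[
    [0, [0, 0.02, 0], [0, 0, 0]],
    [0, [0, 0.04, 0], [0, 0, 0]],
    [0, [0, 0.06, 0], [0, 0, 0]],
    [0, [0, 0.06, 0], [0, 0, 0]],
  ],
)

```text
clock: 58.12
position: [619.1, -263.6, 38.7]
ee_rot: [-0.637, 0.771, -0.0, 0.0]
contact_force: [1.2, -0.4, -0.5]
gripper_width: 0.0
grasp_force: 0.3
```

Emit:
jog_arm(
  plan=[
    [0, [0, 0.01, 0], [0, 0, 0]],
    [0, [0, 0.02, 0], [0, 0, 0]],
    [0, [0, 0.02, 0], [0, 0, 0]],
  ],
)

```text
clock: 58.5
position: [617.7, -263.4, 38.7]
ee_rot: [-0.637, 0.771, -0.001, 0.0]
contact_force: [3.3, -1.1, -0.3]
gripper_width: 0.3
grasp_force: 1.4
```

Emit:
jog_arm(
  plan=[
    [0, [0, 0.01, 0], [0, 0, 0]],
    [0, [0, 0.02, 0], [0, 0, 0]],
    [0, [0, 0.02, 0], [0, 0, 0]],
  ],
)

```text
clock: 58.88
position: [615.5, -263.0, 38.6]
ee_rot: [-0.637, 0.771, -0.0, 0.0]
contact_force: [3.0, -0.2, 2.1]
gripper_width: -0.1
grasp_force: 1.6
```

```bash
python3 -c "
from h import *
bpos()"
```

```text
box xyz [104.8  -2.7  38.6] F [3.  0.4 2.1] j [-0.16  0.63 -0.09  0.   -0.84 -0.03] t 58.875
```

Emit:
jog_arm(
  plan=[
    [0, [0, -0.25, 0], [0, 0, 0]],
    [0, [0, -0.25, -0.5], [0, 0, 0]],
    [0, [0, -0.25, -1], [0, 0, 0]],
    [0, [0, -0.25, -1], [0, 0, 0]],
  ],
)

```text
clock: 59.38
position: [640.8, -268.2, 143.0]
ee_rot: [-0.637, 0.771, -0.002, 0.002]
contact_force: [-0.6, 0.8, -1.3]
gripper_width: -0.2
grasp_force: 0.0
```

Emit:
jog_arm(
  plan=[
    [0, [-0.2, 0.3, -0.4], [0, 0, 0]],
    [0, [-0.5, 0.7, -0.5], [0, 0, 0]],
    [0, [-0.7, 1, -0.5], [0, 0, 0]],
    [0, [-0.7, 1, -0.5], [0, 0, 0]],
  ],
)

```text
clock: 59.88
position: [551.3, -178.3, 187.5]
ee_rot: [-0.637, 0.771, 0.002, -0.001]
contact_force: [0.5, 0.5, -0.1]
gripper_width: -0.1
grasp_force: 0.0
```

```bash
python3 -c "
from h import *
bpos();lidlook('w16')"
```

```text
box xyz [ 25.8  68.3 187.5] F [ 0.4  0.5 -0.1] j [-0.03  0.35 -0.17 -0.   -1.06 -0.15] t 59.875
handle (array([-0.08027519,  3.84205655]), np.float64(89.96023911095544), np.float64(79.52295040579311), np.float64(14.253524025151354)) 99.82117306198917
plate 27776 [-3.72307609e-04  2.17853126e-03  6.95314437e+01]
front 12
back 0
left 310 r [ 3. 30.] z [66. 70.] angle 1.5989896615240051
right 0
```

Emit:
jog_arm(
  plan=[
    [0, [-0.4, 0.1, 0], [0, 0, 0]],
    [0, [-0.8, 0.26, 0.1], [0, 0, 0]],
    [0, [-0.8, 0.26, 0.5], [0, 0, 0]],
    [0, [-0.8, 0.26, 0.9], [0, 0, 0]],
    [0, [-0.8, 0.26, 0.9], [0, 0, 0]],
    [0, [-0.8, 0.26, 0.9], [0, 0, 0]],
  ],
)

```text
clock: 60.68
position: [545.5, -97.0, 99.0]
ee_rot: [-0.637, 0.771, -0.0, 0.0]
contact_force: [0.3, -0.8, 0.2]
gripper_width: 0.2
grasp_force: 0.0
```

Emit:
jog_arm(
  plan=[
    [0, [0, 0, 0.15], [0, 0, 0]],
    [0, [0, 0, 0.3], [0, 0, 0]],
    [0, [0, 0, 0.45], [0, 0, 0]],
    [0, [0, 0, 0.6], [0, 0, 0]],
    [0, [0, 0, 0.62], [0, 0, 0]],
    [0, [0, 0, 0.62], [0, 0, 0]],
  ],
)

```text
clock: 61.42
position: [544.3, -96.5, 36.0]
ee_rot: [-0.637, 0.771, 0.0, -0.0]
contact_force: [0.3, -0.9, -0.2]
gripper_width: -0.0
grasp_force: 0.0
```

Emit:
jog_arm(
  plan=[
    [0, [0.03, 0, 0], [0, 0, 0]],
    [0, [0.06, 0, 0], [0, 0, 0]],
    [0, [0.09, 0, 0], [0, 0, 0]],
    [0, [0.09, 0, 0], [0, 0, 0]],
  ],
)

```text
clock: 61.92
position: [542.9, -105.6, 36.6]
ee_rot: [-0.637, 0.771, -0.0, 0.0]
contact_force: [0.7, -0.4, -0.7]
gripper_width: -0.0
grasp_force: 0.0
```

```bash
python3 -c "
from h import *
bpos()"
```

```text
box xyz [  3.7 138.1  36.6] F [ 0.7 -0.2 -0.7] j [ 0.1   0.48 -0.4   0.   -0.68 -0.29] t 61.925
```

Emit:
jog_arm(
  plan=[
    [0, [0.01, 0, 0], [0, 0, 0]],
    [0, [0.03, 0, 0], [0, 0, 0]],
    [0, [0.03, 0, 0], [0, 0, 0]],
  ],
)

```text
clock: 62.3
position: [542.6, -108.2, 36.6]
ee_rot: [-0.637, 0.771, -0.0, 0.0]
contact_force: [0.3, 3.2, 1.5]
gripper_width: -0.1
grasp_force: 1.5
```

Emit:
jog_arm(
  plan=[
    [0, [0.01, 0, 0], [0, 0, 0]],
    [0, [0.02, 0, 0], [0, 0, 0]],
    [0, [0.02, 0, 0], [0, 0, 0]],
  ],
)

```text
clock: 62.68
position: [542.2, -110.2, 36.6]
ee_rot: [-0.637, 0.771, -0.0, 0.0]
contact_force: [0.3, 4.9, 2.6]
gripper_width: 0.3
grasp_force: 2.0
```

```bash
python3 -c "
from h import *
bpos()"
```

```text
box xyz [  3.9 133.4  36.6] F [-0.6  4.9  2.6] j [ 0.09  0.48 -0.4   0.   -0.68 -0.28] t 62.675
```

Emit:
jog_arm(
  plan=[
    [0, [-0.3, 0, 0], [0, 0, 0]],
    [0, [-0.3, 0, -0.5], [0, 0, 0]],
    [0, [-0.3, 0, -1], [0, 0, 0]],
    [0, [-0.3, 0, -1], [0, 0, 0]],
  ],
)

```text
clock: 63.18
position: [549.3, -81.3, 140.2]
ee_rot: [-0.637, 0.771, -0.002, 0.003]
contact_force: [-1.1, -0.1, 0.1]
gripper_width: 0.1
grasp_force: 0.0
```

Emit:
jog_arm(
  plan=[
    [0, [-0.3, 0, -0.5], [0, 0, 0]],
    [0, [-0.6, -0.2, -0.9], [0, 0, 0]],
    [0, [-0.7, -0.3, -0.9], [0, 0, 0]],
    [0, [-0.7, -0.3, -0.9], [0, 0, 0]],
  ],
)

```text
clock: 63.68
position: [589.2, -17.8, 224.1]
ee_rot: [-0.637, 0.771, 0.001, -0.002]
contact_force: [-0.9, 0.4, -0.4]
gripper_width: -0.2
grasp_force: 0.0
```

Run:
```python
from h import *
bpos();s,d=lidlook('w17');sceneclips()
W=cloud(d,s);q=W[...,:2]-BOX;B=R.from_euler("z",-BY,degrees=True).apply(np.dstack([q,W[...,2]]).reshape(-1,3)).reshape(W.shape)
for n,a,h in (("back",0,91),("left",1,123)):
    o=1-a;k=(abs(B[...,o])<18)&(B[...,a]>h-12)&(B[...,a]<h+45)&(B[...,2]>8)&(B[...,2]<85)
    for lo in range(10,85,10):
        kk=k&(B[...,2]>=lo)&(B[...,2]<lo+10)
        if kk.sum()>2: print(n,lo,kk.sum(),B[kk][:,a].mean().round(1),B[kk][:,a].max().round(1))
```

```text
box xyz [ 32.7 233.1 224.1] F [-1.   0.2 -0.4] j [ 0.24  0.33 -0.09 -0.   -1.15 -0.43] t 63.675h.py:16: RuntimeWarning: Mean of empty slice.
  Q=W[m];Q=Q[np.isfinite(Q).all(1)];c=Q[:,:2].mean(0);w,V=np.linalg.eigh(np.cov((Q[:,:2]-c).T));a=V[:,1]*np.sign(V[0,1])
  ret = um.true_divide(
  avg = a.mean(axis, **keepdims_kw)
h.py:16: RuntimeWarning: Degrees of freedom <= 0 for slice
  Q=W[m];Q=Q[np.isfinite(Q).all(1)];c=Q[:,:2].mean(0);w,V=np.linalg.eigh(np.cov((Q[:,:2]-c).T));a=V[:,1]*np.sign(V[0,1])
  c *= np.true_divide(1, fact)
  c *= np.true_divide(1, fact)
Traceback (most recent call last):
  File "h.py", line 58, in lidlook
    h=(abs(B[...,2]-100)<5)&(abs(B[...,0])<30)&(abs(B[...,1])<60);print("handle",axis(B,h)[:4],np.nanmedian(B[h][:,2]))
                                                                                 ~~~~^^^^^
  File "h.py", line 18, in axis
    mid=c+a*(t.max()+t.min())/2
             ~~~~~^^
ValueError: zero-size array to reduction operation maximum which has no identity
```

View pics/w17.png

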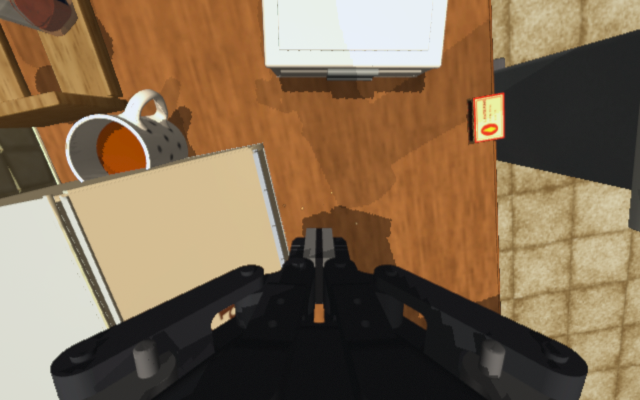

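The left clip is down at (350,73), but I moved too far to see the whole lid. Measure here, then move beside the back edge.

```bash
cat >> h.py <<'E'
def sides():
    s=read_state();d=get_image("wrist");W=cloud(d,s);q=W[...,:2]-BOX;B=R.from_euler("z",-BY,degrees=True).apply(np.dstack([q,W[...,2]]).reshape(-1,3)).reshape(W.shape)
    for n,a,h in (("back",0,91),("left",1,123)):
        o=1-a;k=(abs(B[...,o])<18)&(B[...,a]>h-12)&(B[...,a]<h+45)&(B[...,2]>8)&(B[...,2]<85)
        for lo in range(10,85,10):
            kk=k&(B[...,2]>=lo)&(B[...,2]<lo+10)
            if kk.sum()>2: print(n,lo,kk.sum(),B[kk][:,a].mean().round(1),B[kk][:,a].max().round(1))
E
python3 -c "
from h import *
sides();sceneclips()"
```

```text
left 30 99 123.9 125.0
left 40 35 123.0 123.3
left 60 586 118.3 125.2
front 30 19 -94.7
front 40 27 -93.7
front 50 19 -94.2
front 60 50 -89.5
front 70 19 -89.6
right 30 20 -125.1
right 40 19 -125.7
right 50 16 -125.6
right 60 54 -120.2
right 70 15 -122.1
```

Emit:
jog_arm(
  plan=[
    [0, [0.4, -0.3, -0.4], [0, 0, 0]],
    [0, [0.8, -0.6, -0.5], [0, 0, 0]],
    [0, [1, -0.8, -0.5], [0, 0, 0]],
    [0, [1, -0.8, -0.5], [0, 0, 0]],
  ],
)

```text
clock: 64.32
position: [649.2, -133.4, 274.3]
ee_rot: [-0.635, 0.772, 0.001, -0.001]
contact_force: [-0.7, -0.2, -0.6]
gripper_width: -0.1
grasp_force: 0.0
```

Emit:
jog_arm(
  plan=[
    [0, [0.4, 0, 0], [0, 0, 0]],
    [0, [0.8, 0, 0], [0, 0, 0]],
    [0, [0.8, 0, 0], [0, 0, 0]],
    [0, [0.8, 0, 0], [0, 0, 0]],
  ],
)

```text
clock: 64.82
position: [634.0, -209.0, 275.8]
ee_rot: [-0.637, 0.771, 0.001, -0.0]
contact_force: [-0.3, 1.1, 0.5]
gripper_width: 0.3
grasp_force: 0.0
```

```bash
python3 -c "
from h import *
bpos();lidlook('w18');sides()"
```

```text
box xyz [112.8  53.8 275.8] F [-0.5  1.   0.5] j [-0.08  0.44  0.2  -0.   -1.33 -0.11] t 64.825
handle (array([ 0.82710903, -1.81885239]), np.float64(89.75302074950356), np.float64(78.78395962218536), np.float64(14.995064363695427)) 99.751768809252
plate 16253 [-3.48507526e-04  1.86126648e-03  6.94999399e+01]
front 3
back 24 r [3. 4.] z [33. 67.] angle 0.01792512242382771
left 0
right 37 r [3. 4.] z [66. 69.] angle 0.3161407585829614
back 30 39 93.5 94.7
back 40 11 85.6 85.7
back 60 374 86.7 94.1
back 70 5 86.2 92.0
left 60 263 117.8 124.8
```

All four clips hang vertical, the lid is centred within about 2 mm and level at the right height. Hand it in.

```bash
python3 -c "
from bench import *
print(job_done())"
```

```text
the job is handed in; nothing more can be done
None
```

The job is handed in, with no verdict returned: both forks and the knife are in the box, the keeper bar is home, the lid is seated and all four clips are down by my last camera measurements; I didn't touch the bystanders.

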